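Hang the wet staining racks on the drip station and shut its sprung keeper

TASK

Swing the sprung keeper bar of the drip station up and back until its sear catches and holds it, then hang every slide-staining rack from the bench upright by its bail, one to a hook. When all hang still, press the trigger paddle so that the keeper snaps shut in front of the hooks, and leave the dish and the bottle where they are.

Things in the scene. Friction and masses are not known exactly. Their poses are not given: they have to be found in the camera images.
- station: fixed drip station standing on the bench: white base, two posts 340 mm apart, a rail with three steel hooks pointing to its -x. Origin: on the bench surface directly below the keeper's hinge axis, half-way between the posts; its y axis runs along the rail and the hinge, x away from the robot. The hinge axis lies 170 mm above the origin, along y. A drip tray with a 16 mm rim lies under the hooks
- keeper (a joint): hinge angle of the sprung keeper, a U-shaped steel bar (10 mm thick, 310 mm long) at 95 mm radius from the hinge axis. 0 = shut: level in front of (-x of) the hook tips; it grows as the bar swings up and back. A spring pulls it shut (about 5 N at the bar when shut, 10 N cocked). The sear catches at 2.35 once the bar has been taken to 2.40 or more (stop at 2.46)
- keeper_grip (a point): centre of the black rubber sleeve on the keeper bar (14 mm thick, 50 mm long along the station's y, lying between two hooks, 52.5 mm to +y of the station's middle). It swings with the bar at 95 mm radius
- trigger (a joint): angle of the sear and its trigger paddle: 0 at rest; it grows as the paddle is pressed down; past about 0.2 the cocked keeper is let go; stop at 0.40. A spring returns it
- paddle (a point): centre of the top face of the aluminium trigger paddle, 46 by 46 by 6 mm, 256 mm to +y of the station's middle, behind the hinge, about 153 mm above the bench. It swings down 45 mm behind its pivot: press straight down about 14 mm, with 5 to 12 N
- hook1 (a point): lowest point of the hook, on top of the wire, where a bail rests (hook 1 of 3, number 1 at +y, 105 mm apart). From here the 8 mm hook wire runs 57 mm back (+x) to the rail and 23 mm forward (-x) to its upturned tip, whose top is 16 mm higher. Axes as the station's
- hook2 (a point): lowest point of the hook, on top of the wire, where a bail rests (hook 2 of 3, number 1 at +y, 105 mm apart). From here the 8 mm hook wire runs 57 mm back (+x) to the rail and 23 mm forward (-x) to its upturned tip, whose top is 16 mm higher. Axes as the station's
- hook3 (a point): lowest point of the hook, on top of the wire, where a bail rests (hook 3 of 3, number 1 at +y, 105 mm apart). From here the 8 mm hook wire runs 57 mm back (+x) to the rail and 23 mm forward (-x) to its upturned tip, whose top is 16 mm higher. Axes as the station's
- rackA: white slide-staining rack, body 56 (x) by 80 (y) by 42 mm high, 180 g; a rigid steel bail (uprights at y = +-36 mm) rises to a level top bar 9 (x) by 6 mm along y, centred 115 mm above the underside; mid-bar stands a grey grip tab 16 (x) by 10 (y) mm, up to 160 mm. Window under the bar: 66 mm wide, 55 mm high. Origin: centre of the underside. May be absent
- rackB: white slide-staining rack, body 56 (x) by 80 (y) by 42 mm high, 180 g; a rigid steel bail (uprights at y = +-36 mm) rises to a level top bar 9 (x) by 6 mm along y, centred 115 mm above the underside; mid-bar stands a grey grip tab 16 (x) by 10 (y) mm, up to 160 mm. Window under the bar: 66 mm wide, 55 mm high. Origin: centre of the underside. May be absent
- rackC: white slide-staining rack, body 56 (x) by 80 (y) by 42 mm high, 180 g; a rigid steel bail (uprights at y = +-36 mm) rises to a level top bar 9 (x) by 6 mm along y, centred 115 mm above the underside; mid-bar stands a grey grip tab 16 (x) by 10 (y) mm, up to 160 mm. Window under the bar: 66 mm wide, 55 mm high. Origin: centre of the underside. May be absent
- rackA_tab (a point): grasp point in the tab of this rack, 142 mm above its underside on its centre line; the tab is 10 mm thick along the rack's y; fingertips must stay above the bail's top bar, whose top lies 24 mm below this point
- rackB_tab (a point): grasp point in the tab of this rack, 142 mm above its underside on its centre line; the tab is 10 mm thick along the rack's y; fingertips must stay above the bail's top bar, whose top lies 24 mm below this point
- rackC_tab (a point): grasp point in the tab of this rack, 142 mm above its underside on its centre line; the tab is 10 mm thick along the rack's y; fingertips must stay above the bail's top bar, whose top lies 24 mm below this point
- rackA_bail (a point): middle of the underside of this rack's bail's top bar, 112 mm above its underside; it meets the hook point when the rack hangs. A knocked rack may swing on its hook for some 10 s
- rackB_bail (a point): middle of the underside of this rack's bail's top bar, 112 mm above its underside; it meets the hook point when the rack hangs. A knocked rack may swing on its hook for some 10 s
- rackC_bail (a point): middle of the underside of this rack's bail's top bar, 112 mm above its underside; it meets the hook point when the rack hangs. A knocked rack may swing on its hook for some 10 s
- petri: glass dish, 90 mm across, 16 mm high, loose: not to be disturbed. Origin: centre of the underside
- wash_bottle: clear bottle with white cap, 60 mm across, 150 mm high, loose: not to be disturbed. Origin: centre of the underside
Mind the look-alikes: they are no part of the job. What is shaped like the rackB but blue is not meant.

How it is judged:
By the outcome, as a careful person would: the job done as asked, in the order asked, and still so for the second after the job is handed in, with the robot touching nothing.
Of rackA, rackB, rackC only 2 to 3 are there at a start; the rules pass over those that are not, and their reading is None.
At some moment in a run one of rackA, rackB, rackC may be knocked a few centimetres aside while the robot is not near it.
It also fails if it takes over 210 s, if anything falls off the work surface, if the arm or the gripper's body presses on something with over 40 N, if the wrist force passes 120 N, or if a joint passes its speed limit or range.

ROBOT

A 6-joint arm with a two-finger parallel gripper is mounted at the origin on the work surface. World frame = base frame: x ahead of the robot, y to its left, z up, the work surface at z = 0. Lengths are in m, angles in degrees, forces in N, time in s.
With the tool pointing down it reaches from about 0.25 to 0.775 m from the base axis. Payload 4 kg.
Tool frame: the origin (TCP) lies midway between the tips of the shut fingers; the grasp point (between the pads) lies 19 mm behind it; y points along the fingers, x is the direction in which the jaws open and shut, and the axes are right-handed (so a half turn about y gives the same grasp; the last joint's range is limited). The gripper opens to 94 mm and grips with 3 to 60 N. Pads are 16 mm wide; open, the fingers measure 119 mm over their backs; the gripper's body (75 mm by 177 mm) begins 78 mm behind the grasp point.
Start: joints at [62.103, 4.996, 78.535, -0, 96.463, -5.907], TCP at [0.206, 0.51, 0.206] pointing down, gripper open.
Joint ranges: [-177.83, 177.83], [-43.37, 116.18], [15.69, 146.23], [-61.86, 241.86], [9.47, 152.12], [-147.06, 147.06]. Speed limits (degrees/s): [159.86, 159.86, 180, 180, 180, 180].

INTERFACE

Orientations are given as [roll, pitch, yaw] about the fixed x, y, z axes, in that order (R = Rz(yaw) Ry(pitch) Rx(roll)).
In Python, from plant import sensors, snapshot, order gives the robot as it stands.
- The arm moves only by the tool carry_out, never from a script. Its argument "commands" is a list of rows, each an object with "xyz": the shift along the tool's x, y, z in m, a list of three; "turn": the turn about the tool's y in rad; "gripper": the finger opening in m, from 0 to 0.094. In form: [{"xyz": [x, y, z], "turn": turn, "gripper": gripper}, ...]. A call has 1 to 12 rows; each row shifts and turns the commanded pose from where the row before left it, along the tool's axes as they then stand; what a row does not reach is not made up. A row lasts 1/8 s, in which the tool goes at most 62.5 mm and 10.7 degrees, less where a joint would pass 70% of its speed; a pose out of reach is approached as far as the arm can. A call with a gripper value outside its range is refused whole. The fingers move at their own pace and stop on an object; the grip force is fixed at half the most. Time passes only in rows, so rows that do not move let the fingers close. It gives the time, the measured TCP pose, the force and the opening at its end, in the units of the state.
- sensors.read_state(): the state, without advancing time (a new reading comes with each control period).
- snapshot(name): name is "side" or "top"; returns a dict with "pixels" (400x640x3 uint8, blue, green, red), "z_map" (400x640 float32, m along the optical axis (not along the pixel's ray), 0 where there is no reading), "fx", "fy", "cx", "cy" (pixels), "k1" (the pictures are not rectified: a ray, as slopes to the right and down, at radius r is drawn at 1 + k1 r^2 times it, then the intrinsics apply), "pose" (4x4, takes a point from camera to world coordinates). Camera axes: x right, y up, looking along -z (the intrinsics and any distortion apply to the point x, -y, -z); pixel columns grow to the right and rows downward; lengths in m; the calibration is good to about 2 mm. A picture is of the moment at which its call begins.
- order.finish_job(): hands the job in, once; it reports no verdict.
The state is a dict: "t": time; "joint_pos": joint angles; "qvel": joint speeds; "joint_torque": joint torques, N m; "eef_pos": TCP position; "ee_rot": TCP orientation; "ft_force": force on the tool from outside, world axes, zero at the start; "wrist_torque": the same for the moment, N m; "width": finger opening in m.
Only numpy, scipy, OpenCV 4.12 (cv2) and the standard library are available. Lean on these libraries where they do the work, as an engineer would, in place of code of your own. Each camera call takes 0.05 s, during which the arm holds its last target.

## Working session

There is one attempt and no reset: what is moved stays moved. The work goes in short steps, Python scripts to look and compute and a tool call to move; the robot and the scene stay as the last step left them, time stands still between calls to the robot, and variables do not carry over. Pictures are saved under pics/ and viewed, and the job is handed in when it is done.

Besides the shell and the picture viewer there is one more tool, called after "Call:" in YAML: its name, and indented under it one key for each argument. carry_out: Moves the arm, as the interface text tells. Its arguments: {"type":"object","properties":{"commands":{"type":"array","items":{"type":"object","properties":{"xyz":{"type":"array","items":{"type":"number"}},"turn":{"type":"number"},"gripper":{"type":"number"}}}}},"required":["commands"]}

```bash
ls; mkdir -p pics; python3 - <<'E'
from plant import sensors, snapshot, order
import cv2
s=sensors.read_state(); print(s)
for n in ("side","top"):
    d=snapshot(n); cv2.imwrite(f"pics/{n}0.png",d["pixels"]); print(n,{k:d[k] for k in("fx","fy","cx","cy","k1")}); print(d["pose"])
E
```

```text
pics
{'t': 0.0, 'joint_pos': array([ 6.21040794e+01,  5.03714925e+00,  7.86236734e+01, -1.03426890e-03,
        9.64622678e+01, -5.90626730e+00]), 'qvel': array([ 0.02682961,  0.01074164,  0.00043197, -0.01929623, -0.00901686,
        0.08007824]), 'joint_torque': array([-6.75775882e-04, -3.40203452e+01, -3.02416849e+01,  7.17112608e-02,
        3.31567973e-02, -1.90738979e-04]), 'eef_pos': array([0.20568695, 0.50950308, 0.20433235]), 'ee_rot': array([-89.9883563 ,   0.12254277,  68.01024389]), 'ft_force': array([-0.76695317, -0.19165547,  0.45456127]), 'wrist_torque': array([0.02829099, 0.0026172 , 0.00898728]), 'width': 0.09396065835124325}
side {'fx': 364.3856321127344, 'fy': 364.3856321127344, 'cx': 322.6766493501821, 'cy': 201.7212250705352, 'k1': -0.07683141492689058}
[[ 0.98681833  0.102959   -0.12485602  0.43829376]
 [-0.16145624  0.67890732 -0.71625187 -0.6549347 ]
 [ 0.01102109  0.72696925  0.68658156  0.79176049]
 [ 0.          0.          0.          1.        ]]
top {'fx': 476.9743018995185, 'fy': 476.9743018995185, 'cx': 318.1952622724772, 'cy': 193.00475684908747, 'k1': 0.007696777680206283}
[[-0.00354148  0.9860351  -0.16649994  0.33997448]
 [-0.99994081 -0.00177899  0.0107335   0.03249175]
 [ 0.01028741  0.1665281   0.98598304  1.48145059]
 [ 0.          0.          0.          1.        ]]
```

View pics/side0.png

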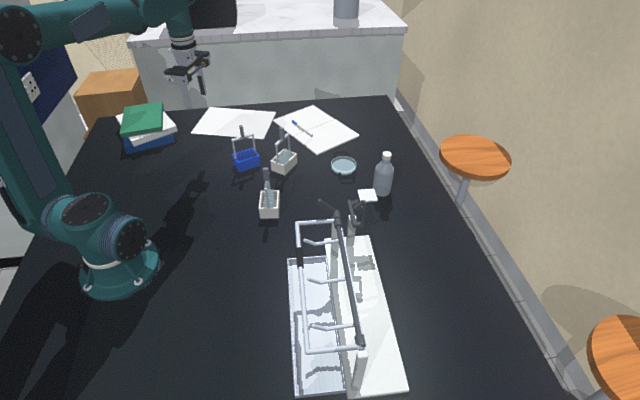

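View pics/top0.png

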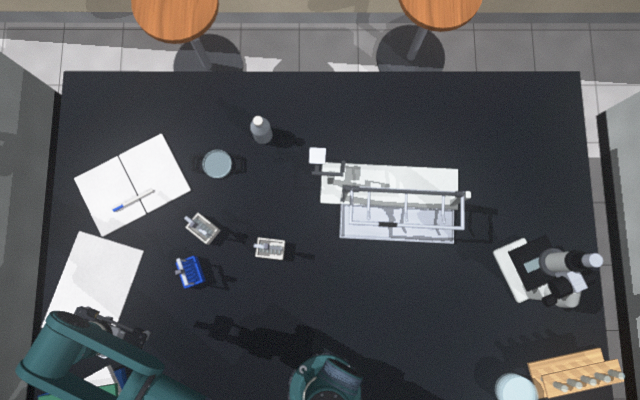

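```bash
cat > h.py <<'E'
from plant import sensors, snapshot, order
import cv2, numpy as np
def K(d): return np.array([[d["fx"],0,d["cx"]],[0,d["fy"],d["cy"]],[0,0,1.]])
def dist(d): return np.array([d["k1"],0,0,0,0.])
FL=np.diag([1,-1,-1,1.])
def ray(d,u,v):
    p=cv2.undistortPoints(np.array([[[u,v]]],float),K(d),dist(d))[0,0]
    c=np.array([p[0],-p[1],-1.]); return d["pose"][:3,3], d["pose"][:3,:3]@c
def onz(d,u,v,z):
    o,r=ray(d,u,v); return o+r*(z-o[2])/r[2]
def dep(d,u,v):
    o,r=ray(d,u,v); return o+r*d["z_map"][int(round(v)),int(round(u))]
def proj(d,P):
    P=np.atleast_2d(np.asarray(P,float)); M=np.linalg.inv(d["pose"]@FL)
    c=P@M[:3,:3].T+M[:3,3]
    return cv2.projectPoints(c,np.zeros(3),np.zeros(3),K(d),dist(d))[0][:,0]
def tri(d1,p1,d2,p2):
    o1,r1=ray(d1,*p1);o2,r2=ray(d2,*p2)
    A=np.stack([r1,-r2],1); s=np.linalg.lstsq(A,o2-o1,rcond=None)[0]
    a=o1+r1*s[0];b=o2+r2*s[1]; return (a+b)/2,np.linalg.norm(a-b)
def crop(d,x0,y0,w,h,k,name,marks=()):
    im=cv2.resize(d["pixels"][y0:y0+h,x0:x0+w],None,fx=k,fy=k,interpolation=cv2.INTER_CUBIC)
    for m in marks: cv2.circle(im,(int((m[0]-x0+.5)*k),int((m[1]-y0+.5)*k)),2,(0,0,255),-1)
    cv2.imwrite("pics/"+name+".png",im)
E
python3 - <<'E'
from h import *
t=snapshot("top"); s=snapshot("side")
crop(t,300,135,190,120,4,"t_st"); crop(t,165,195,140,100,5,"t_rk")
crop(s,275,190,140,205,3,"s_st"); crop(s,215,110,130,120,5,"s_rk")
import pickle; pickle.dump((t,s),open("f0.pkl","wb"))
E
```

```text
(no output)
```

View pics/t_st.png

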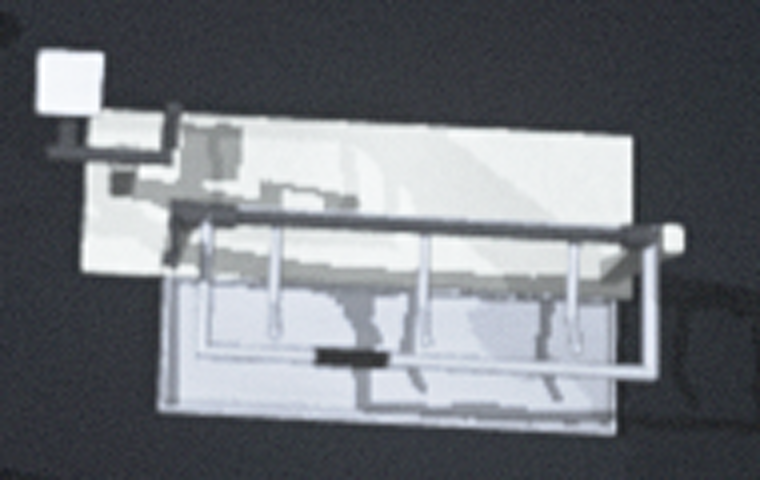

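View pics/t_rk.png

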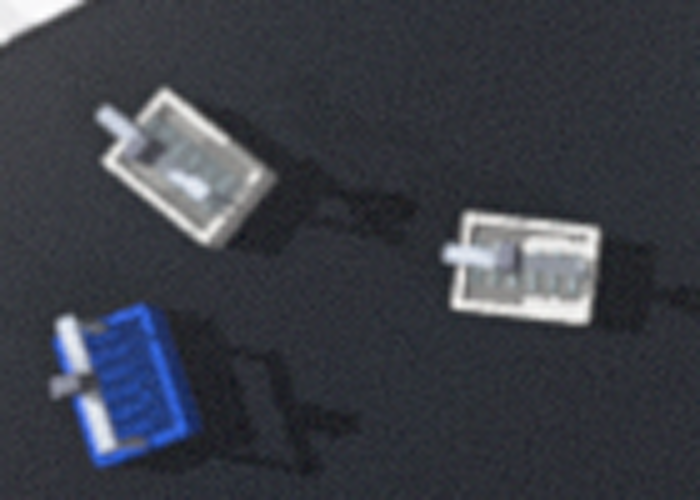

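View pics/s_st.png

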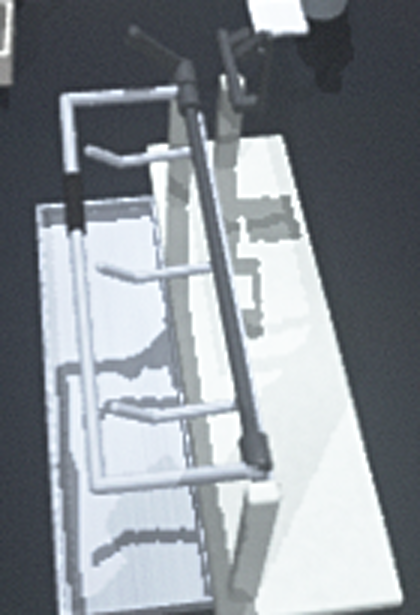

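View pics/s_rk.png

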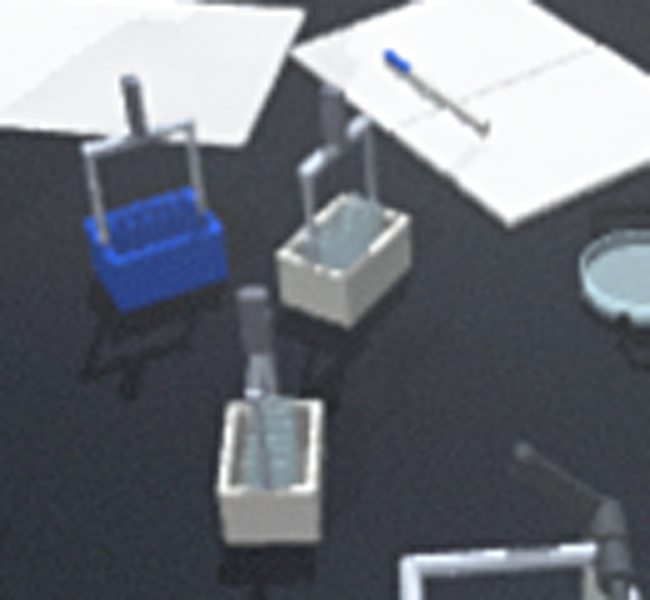

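```bash
python3 - <<'E'
from h import *; import pickle
t,s=pickle.load(open("f0.pkl","rb"))
T=lambda x,y:(300+x/4-.5,135+y/4-.5)
S=lambda x,y:(275+x/3-.5,190+y/3-.5)
np.set_printoptions(precision=4,suppress=True)
print("sleeve top z.17",onz(t,*T(352,357),.17),"side",onz(s,*S(75,203),.17),tri(t,T(352,357),s,S(75,203)))
a=onz(t,*T(202,352),.17);b=onz(t,*T(652,374),.17);print("bar ends",a,b,np.linalg.norm(a-b),np.degrees(np.arctan2(-(a-b)[0],(a-b)[1])))
print("side bar ends",onz(s,*S(67,101),.17),onz(s,*S(97,484),.17))
print("tri ends",tri(t,T(202,352),s,S(67,101)),tri(t,T(652,374),s,S(97,484)))
print("paddle",onz(t,*T(70,82),.153),dep(t,*T(70,82)))
print("hinge shaft",onz(t,*T(172,208),.17),onz(t,*T(655,237),.17))
print("hook tips t/s",[tri(t,T(*p),s,S(*q)) for p,q in(((276,335),(90,152)),((428,343),(103,268)),((576,350),(109,407)))])
for p in ((352,357),(70,82),(430,220),(300,356),(276,335),(428,343),(576,350)): print(p,dep(t,*T(*p)))
E
```

```text
sleeve top z.17 [ 0.475  -0.1729  0.17  ] side [ 0.4743 -0.1696  0.17  ] (array([ 0.4744, -0.1724,  0.1736]), np.float64(0.00047089344114416764))
bar ends [ 0.4787 -0.0693  0.17  ] [ 0.4627 -0.3799  0.17  ] 0.310974964715031 -2.939538624690435
side bar ends [ 0.4798 -0.0693  0.17  ] [ 0.4626 -0.3771  0.17  ]
tri ends (array([ 0.4793, -0.0693,  0.1699]), np.float64(0.0011340583719757736)) (array([ 0.4624, -0.3787,  0.1737]), np.float64(8.804606767784028e-05))
paddle [0.6747 0.0211 0.153 ] [0.6758 0.021  0.1485]
hinge shaft [ 0.5798 -0.0498  0.17  ] [ 0.5586 -0.3872  0.17  ]
hook tips t/s [(array([ 0.491 , -0.1211,  0.1668]), np.float64(0.0005090687405054531)), (array([ 0.4858, -0.2262,  0.1678]), np.float64(0.001962227769224807)), (array([ 0.478 , -0.3286,  0.1684]), np.float64(0.0031612485950259016))]
(352, 357) [ 0.4739 -0.1713  0.1806]
(70, 82) [0.6758 0.021  0.1485]
(430, 220) [ 0.5704 -0.2296  0.1729]
(300, 356) [ 0.4746 -0.1356  0.1809]
(276, 335) [ 0.4906 -0.1209  0.168 ]
(428, 343) [ 0.4839 -0.2247  0.1757]
(576, 350) [ 0.4795 -0.3282  0.1698]
```

```bash
python3 - <<'E'
from h import *; import pickle
t,s=pickle.load(open("f0.pkl","rb"))
np.set_printoptions(precision=4,suppress=True)
crop(t,238,228,60,44,12,"r1t"); crop(t,180,208,50,40,14,"r2t"); crop(s,250,155,40,70,8,"r1s"); crop(s,260,120,45,60,9,"r2s")
S=lambda x,y:(275+x/3-.5,190+y/3-.5)
th=np.radians(-3.2);R=np.array([[np.cos(th),-np.sin(th)],[np.sin(th),np.cos(th)]]);O=np.array([.5661,-.2296])
for nm,y,ps in(("h1",.105,((90,150),(123,162),(188,153))),("h2",0,((100,266),(140,275),(208,268))),("h3",-.105,((107,404),(155,416),(238,405)))):
    for p in ps:
        o,r=ray(s,*S(*p)); o2=R.T@(o[:2]-O); r2=R.T@r[:2]; k=(y-o2[1])/r2[1]; print(nm,p,"x %.4f z %.4f"%(o2[0]+k*r2[0],o[2]+k*r[2]))
E
```

```text
h1 (90, 150) x -0.0807 z 0.1682
h1 (123, 162) x -0.0560 z 0.1515
h1 (188, 153) x -0.0062 z 0.1563
h2 (100, 266) x -0.0814 z 0.1690
h2 (140, 275) x -0.0539 z 0.1544
h2 (208, 268) x -0.0064 z 0.1559
h3 (107, 404) x -0.0852 z 0.1742
h3 (155, 416) x -0.0553 z 0.1531
h3 (238, 405) x -0.0029 z 0.1571
```

View pics/r1t.png

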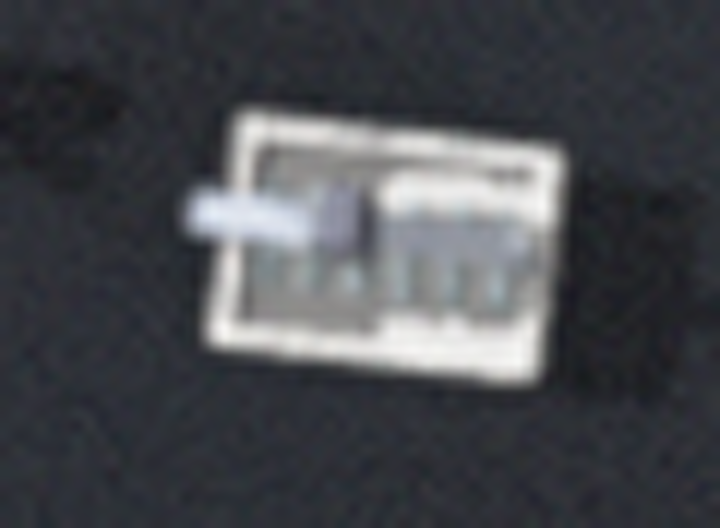

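View pics/r2t.png

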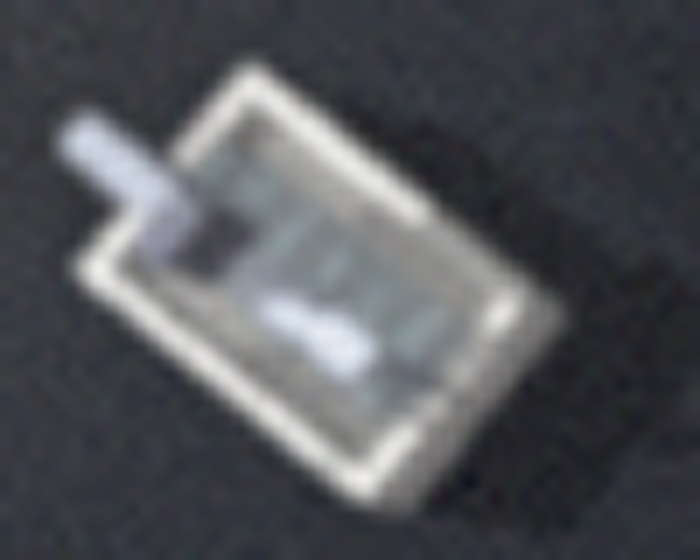

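View pics/r1s.png

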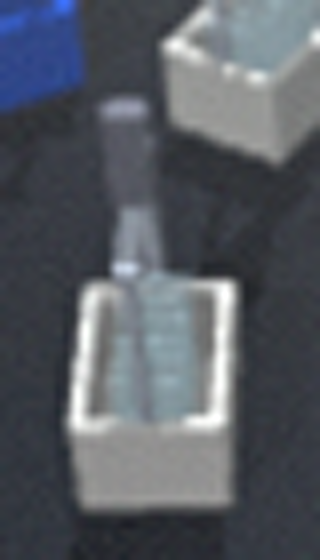

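View pics/r2s.png

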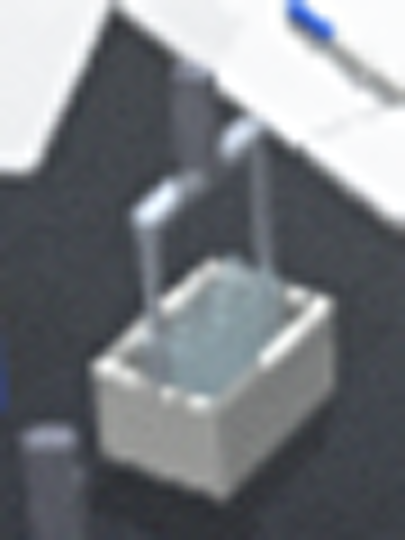

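```bash
cat >> h.py <<'E'
def wrap(a): return (a+180)%360-180
def plan(wps,start=None,dv=0.055,da=10.0,n=None):
    """wps: list of (x,y,z,yaw_deg); prints rows in tool axes, from measured pose"""
    st=sensors.read_state()
    if start is None: p=np.array(st["eef_pos"]); yaw=st["ee_rot"][2]
    else: p=np.array(start[:3],float); yaw=start[3]
    rows=[]
    for w in wps:
        q=np.array(w[:3],float); 
        k=int(np.ceil(max(np.linalg.norm(q-p)/dv,abs(wrap(w[3]-yaw))/da,1)-1e-6))
        for i in range(k):
            m=k-i; d=(q-p)/m; dy=wrap(w[3]-yaw)/m
            c,s_=np.cos(np.radians(yaw)),np.sin(np.radians(yaw))
            l=np.round([c*d[0]+s_*d[1],-d[2],-s_*d[0]+c*d[1]],4); tr=np.round(-np.radians(dy),3)
            rows.append((l.tolist(),float(tr)))
            p=p+np.array([c*l[0]-s_*l[2],s_*l[0]+c*l[2],-l[1]]); yaw-=np.degrees(tr)
    for r in rows: print(r)
    print("end",p.round(4),round(yaw,2)); return rows
ST=np.array([.5661,-.2296]); SY=-3.2
def S2W(x,y,z):
    th=np.radians(SY); return (ST[0]+np.cos(th)*x-np.sin(th)*y, ST[1]+np.sin(th)*x+np.cos(th)*y, z)
E
python3 - <<'E'
from h import *
print(S2W(-.095,.0525,.17))
plan([(.4745,-.1725,.26,-3.2)])
E
```

```text
(np.float64(0.4741787564148529), np.float64(-0.17187881690609544), 0.17)
([-0.038, -0.0039, -0.036], 0.089)
([-0.0346, -0.004, -0.0393], 0.089)
([-0.031, -0.0039, -0.0422], 0.089)
([-0.0271, -0.004, -0.0448], 0.089)
([-0.0231, -0.0039, -0.047], 0.089)
([-0.0188, -0.004, -0.0489], 0.089)
([-0.0144, -0.0039, -0.0504], 0.089)
([-0.0098, -0.004, -0.0514], 0.089)
([-0.0052, -0.0039, -0.0521], 0.088)
([-0.0006, -0.004, -0.0524], 0.089)
([0.004, -0.0039, -0.0522], 0.088)
([0.0086, -0.004, -0.0517], 0.089)
([0.0132, -0.0039, -0.0507], 0.088)
([0.0176, -0.004, -0.0493], 0.089)
end [ 0.4745 -0.1725  0.26  ] -3.21
```

Call:
carry_out:
  commands:
    - {"xyz":[-0.038,-0.004,-0.036],"turn":0.089,"gripper":0.05}
    - {"xyz":[-0.0346,-0.004,-0.0393],"turn":0.089,"gripper":0.05}
    - {"xyz":[-0.031,-0.004,-0.0422],"turn":0.089,"gripper":0.05}
    - {"xyz":[-0.0271,-0.004,-0.0448],"turn":0.089,"gripper":0.05}
    - {"xyz":[-0.0231,-0.004,-0.047],"turn":0.089,"gripper":0.05}
    - {"xyz":[-0.0188,-0.004,-0.0489],"turn":0.089,"gripper":0.05}
    - {"xyz":[-0.0144,-0.004,-0.0504],"turn":0.089,"gripper":0.05}
    - {"xyz":[-0.0098,-0.004,-0.0514],"turn":0.089,"gripper":0.05}
    - {"xyz":[-0.0052,-0.004,-0.0521],"turn":0.088,"gripper":0.05}
    - {"xyz":[-0.0006,-0.004,-0.0524],"turn":0.089,"gripper":0.05}
    - {"xyz":[0.004,-0.004,-0.0522],"turn":0.088,"gripper":0.05}
    - {"xyz":[0.0086,-0.004,-0.0517],"turn":0.089,"gripper":0.05}

```text
t: 1.7
eef_pos: [0.4365, -0.0765, 0.2535]
ee_rot: [-90.0, -0.0, 6.7]
ft_force: [-0.3, 0.3, -0.0]
width: 0.0503
```

```bash
python3 - <<'E'
from h import *
plan([(.4744,-.1722,.225,-3.2),(.4744,-.1722,.225,-3.2)])
t=snapshot("top"); cv2.imwrite("pics/t1.png",t["pixels"])
E
```

```text
([0.0132, 0.0143, -0.0498], 0.087)
([0.0175, 0.0142, -0.0484], 0.086)
([-0.0, 0.0, 0.0], 0.0)
end [ 0.4744 -0.1722  0.225 ] -3.17
```

View pics/t1.png

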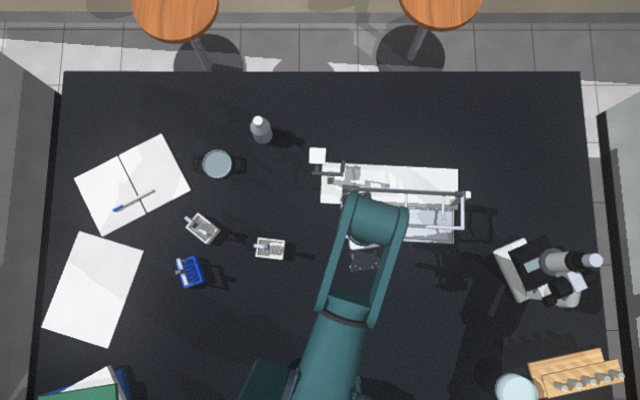

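Call:
carry_out:
  commands:
    - {"xyz":[0.0132,0.0143,-0.0498],"turn":0.087,"gripper":0.05}
    - {"xyz":[0.0175,0.0142,-0.0484],"turn":0.086,"gripper":0.05}
    - {"xyz":[0,0,0],"turn":0,"gripper":0.05}
    - {"xyz":[0,0.03,0],"turn":0,"gripper":0.05}
    - {"xyz":[0,0.03,0],"turn":0,"gripper":0.05}
    - {"xyz":[0,0.012,0],"turn":0,"gripper":0.05}
    - {"xyz":[0,0,0],"turn":0,"gripper":0.05}

```text
t: 2.62
eef_pos: [0.4741, -0.1695, 0.1528]
ee_rot: [-90.0, 0.1, -2.9]
ft_force: [0.1, 0.5, 0.1]
width: 0.0496
```

```bash
python3 - <<'E'
from h import *
t=snapshot("top"); s=snapshot("side"); print(sensors.read_state()["eef_pos"])
crop(s,260,180,140,140,5,"s2")
E
```

```text
[ 0.47515535 -0.17025658  0.15447102]
```

View pics/s2.png

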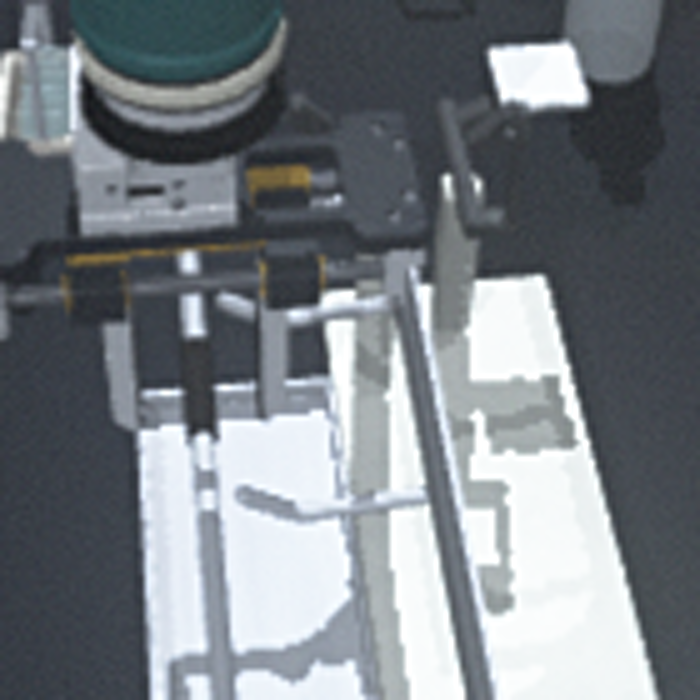

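Call:
carry_out:
  commands:
    - {"xyz":[0,0.002,-0.002],"turn":0,"gripper":0.0}
    - {"xyz":[0,0,0],"turn":0,"gripper":0.0}
    - {"xyz":[0,0,0],"turn":0,"gripper":0.0}
    - {"xyz":[0,0,0],"turn":0,"gripper":0.0}
    - {"xyz":[0,0,0],"turn":0,"gripper":0.0}
    - {"xyz":[0,0,0],"turn":0,"gripper":0.0}

```text
t: 3.48
eef_pos: [0.4743, -0.1724, 0.1511]
ee_rot: [-90.0, 0.0, -3.0]
ft_force: [-0.9, 0.7, 0.6]
width: 0.0128
```

```bash
python3 - <<'E'
from h import *
print(sensors.read_state())
# arc deltas
c=0
for a in np.arange(0,2.47,.22):
    print(round(a,2), (95*(1-np.cos(a))).round(1),(95*np.sin(a)).round(1))
E
```

```text
{'t': 3.475, 'joint_pos': array([-2.64127598e+01,  1.98127267e-01,  8.97084457e+01, -6.58751607e-03,
        9.00999769e+01, -2.34295360e+01]), 'qvel': array([ 0.00911637,  0.05924553,  0.02037204, -0.0278899 , -0.04873055,
        0.11514581]), 'joint_torque': array([ 1.96631094e-01, -2.93907148e+01, -2.95594972e+01,  2.07938924e-01,
       -1.99480173e-01, -2.25421210e-02]), 'eef_pos': array([ 0.47428806, -0.17241836,  0.15107743]), 'ee_rot': array([-9.00034400e+01,  8.62919617e-03, -2.98323509e+00]), 'ft_force': array([-0.90394232,  0.65355171,  0.6309576 ]), 'wrist_torque': array([-0.03515405,  0.20047654, -0.00614381]), 'width': 0.01280150304925813}
0.0 0.0 0.0
0.22 2.3 20.7
0.44 9.0 40.5
0.66 20.0 58.2
0.88 34.5 73.2
1.1 51.9 84.7
1.32 71.4 92.0
1.54 92.1 95.0
1.76 112.9 93.3
1.98 132.8 87.2
2.2 150.9 76.8
2.42 166.3 62.8
```

```bash
python3 - <<'E'
import numpy as np
a=np.arange(0,2.54,.11); x=.095*(1-np.cos(a)); z=.095*np.sin(a)
for i in range(len(a)-1): print(round(a[i+1],2),round(x[i+1]-x[i],4),round(-(z[i+1]-z[i]),4))
E
```

```text
0.11 0.0006 -0.0104
0.22 0.0017 -0.0103
0.33 0.0028 -0.0101
0.44 0.0039 -0.0097
0.55 0.005 -0.0092
0.66 0.0059 -0.0086
0.77 0.0068 -0.0079
0.88 0.0077 -0.0071
0.99 0.0084 -0.0062
1.1 0.009 -0.0052
1.21 0.0096 -0.0042
1.32 0.01 -0.0031
1.43 0.0102 -0.002
1.54 0.0104 -0.0009
1.65 0.0104 0.0003
1.76 0.0104 0.0014
1.87 0.0101 0.0025
1.98 0.0098 0.0036
2.09 0.0093 0.0047
2.2 0.0088 0.0057
2.31 0.0081 0.0066
2.42 0.0073 0.0075
2.53 0.0065 0.0082
```

Call:
carry_out:
  commands:
    - {"xyz":[0.0006,-0.0104,0],"turn":0,"gripper":0.0}
    - {"xyz":[0.0017,-0.0103,0],"turn":0,"gripper":0.0}
    - {"xyz":[0.0028,-0.0101,0],"turn":0,"gripper":0.0}
    - {"xyz":[0.0039,-0.0097,0],"turn":0,"gripper":0.0}
    - {"xyz":[0.005,-0.0092,0],"turn":0,"gripper":0.0}
    - {"xyz":[0.0059,-0.0086,0],"turn":0,"gripper":0.0}
    - {"xyz":[0,0,0],"turn":0,"gripper":0.0}

```text
t: 4.35
eef_pos: [0.4923, -0.1733, 0.2109]
ee_rot: [-90.0, 0.3, -3.0]
ft_force: [-8.1, -0.7, -3.7]
width: 0.0131
```

```bash
python3 - <<'E'
from h import *
s=snapshot("side"); print(sensors.read_state()["wrist_torque"])
crop(s,260,180,140,140,5,"s3")
E
```

```text
[-0.26149761  1.63846719 -0.02467025]
```

View pics/s3.png

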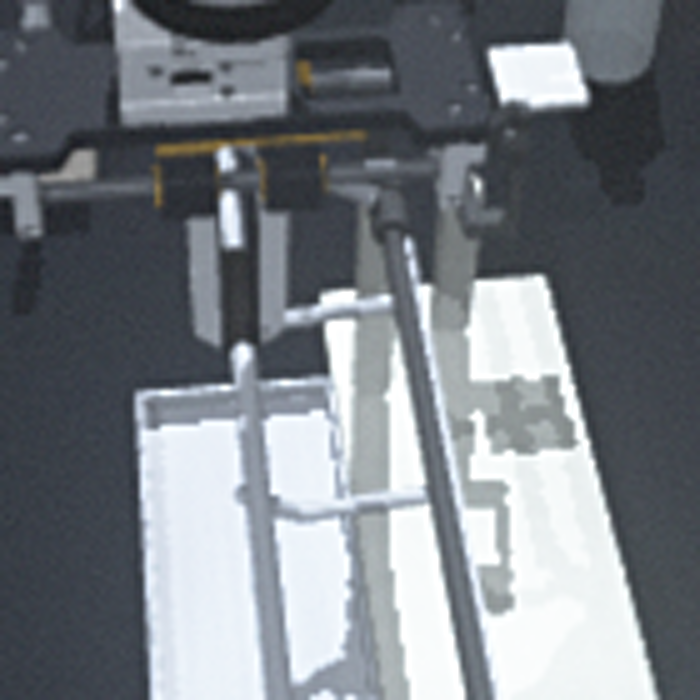

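Sleeve follows (about pixel (308,238)), with moderate force. Continuing along the arc.

Call:
carry_out:
  commands:
    - {"xyz":[0.0068,-0.0079,0],"turn":0,"gripper":0.0}
    - {"xyz":[0.0077,-0.0071,0],"turn":0,"gripper":0.0}
    - {"xyz":[0.0084,-0.0062,0],"turn":0,"gripper":0.0}
    - {"xyz":[0.009,-0.0052,0],"turn":0,"gripper":0.0}
    - {"xyz":[0.0096,-0.0042,0],"turn":0,"gripper":0.0}
    - {"xyz":[0.01,-0.0031,0],"turn":0,"gripper":0.0}
    - {"xyz":[0.0102,-0.002,0],"turn":0,"gripper":0.0}
    - {"xyz":[0.0104,-0.0009,0],"turn":0,"gripper":0.0}
    - {"xyz":[0,0,0],"turn":0,"gripper":0.0}

```text
t: 5.52
eef_pos: [0.5658, -0.1776, 0.2535]
ee_rot: [-90.2, -0.3, -3.0]
ft_force: [-9.3, -0.8, 10.1]
width: 0.013
```

```bash
python3 - <<'E'
from h import *
st=sensors.read_state(); print(st["wrist_torque"],st["eef_pos"],S2W(0,.0525,.265-.019))
s=snapshot("side")
crop(s,260,150,140,140,5,"s4")
E
```

```text
[-1.35084836e-01  1.82388461e+00 -2.50121495e-04] [ 0.5657807  -0.17758261  0.25347507] (np.float64(0.5690306290121412), np.float64(-0.177181859880446), 0.24600000000000002)
```

View pics/s4.png

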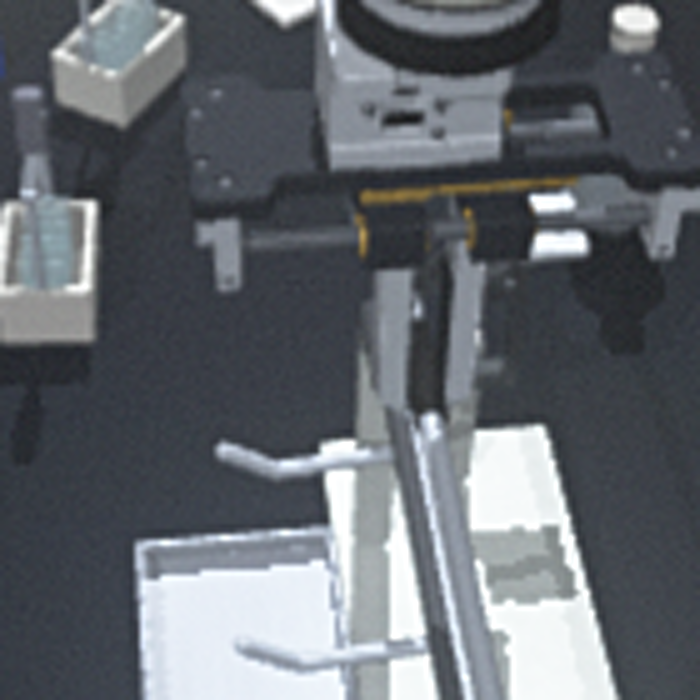

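Call:
carry_out:
  commands:
    - {"xyz":[0.0104,0.0008,0],"turn":0,"gripper":0.0}
    - {"xyz":[0.0104,0.0019,0],"turn":0,"gripper":0.0}
    - {"xyz":[0.0101,0.003,0],"turn":0,"gripper":0.0}
    - {"xyz":[0.0098,0.0041,0],"turn":0,"gripper":0.0}
    - {"xyz":[0.0093,0.0052,0],"turn":0,"gripper":0.0}
    - {"xyz":[0.0088,0.0062,0],"turn":0,"gripper":0.0}

```text
t: 6.32
eef_pos: [0.6235, -0.1808, 0.2326]
ee_rot: [-90.2, -0.2, -3.0]
ft_force: [-10.4, -0.3, 9.1]
width: 0.0133
```

```bash
cat >> h.py <<'E'
def W2S(p):
    th=np.radians(SY); d=np.array(p[:2])-ST
    return (np.cos(th)*d[0]+np.sin(th)*d[1], -np.sin(th)*d[0]+np.cos(th)*d[1], p[2])
E
python3 - <<'E'
from h import *
st=sensors.read_state(); p=W2S(st["eef_pos"]); print(p, p[2]+.019-.17,np.arctan2(p[2]+.019-.17,-p[0]),np.hypot(p[2]+.019-.17,-p[0]))
s=snapshot("side")
crop(s,260,150,160,160,5,"s5")
E
```

```text
(np.float64(0.05462230760915953), np.float64(0.05193490739245505), np.float64(0.2325854839708731)) 0.08158548397087309 2.1607648961367083 0.09818242043925805
```

View pics/s5.png

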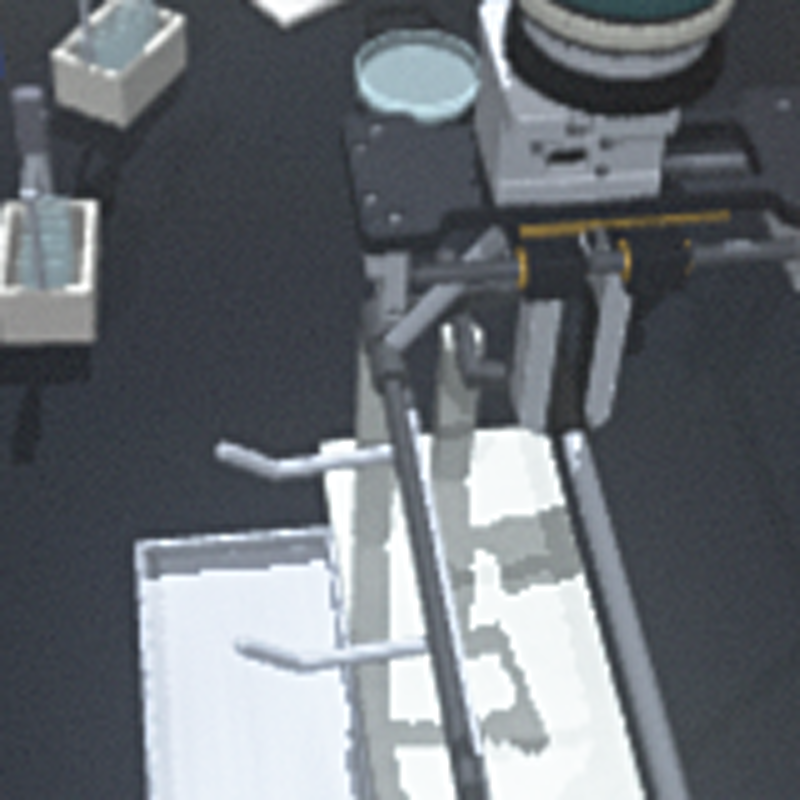

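Call:
carry_out:
  commands:
    - {"xyz":[0.006,0.0052,0],"turn":0,"gripper":0.0}
    - {"xyz":[0.0058,0.0056,0],"turn":0,"gripper":0.0}
    - {"xyz":[0.0055,0.006,0],"turn":0,"gripper":0.0}
    - {"xyz":[0,0,0],"turn":0,"gripper":0.0}

```text
t: 6.88
eef_pos: [0.6419, -0.1818, 0.2138]
ee_rot: [-90.1, -0.2, -3.0]
ft_force: [-8.4, -0.9, 5.1]
width: 0.013
```

```bash
python3 - <<'E'
from h import *
st=sensors.read_state(); p=W2S(st["eef_pos"]); print(p, p[2]+.019-.17,np.arctan2(p[2]+.019-.17,-p[0]),np.hypot(p[2]+.019-.17,-p[0]))
s=snapshot("side")
crop(s,260,150,160,160,5,"s6")
E
```

```text
(np.float64(0.07303097963561027), np.float64(0.05198183637522645), np.float64(0.2138057127461859)) 0.06280571274618588 2.431328964364693 0.0963227986516865
```

View pics/s6.png

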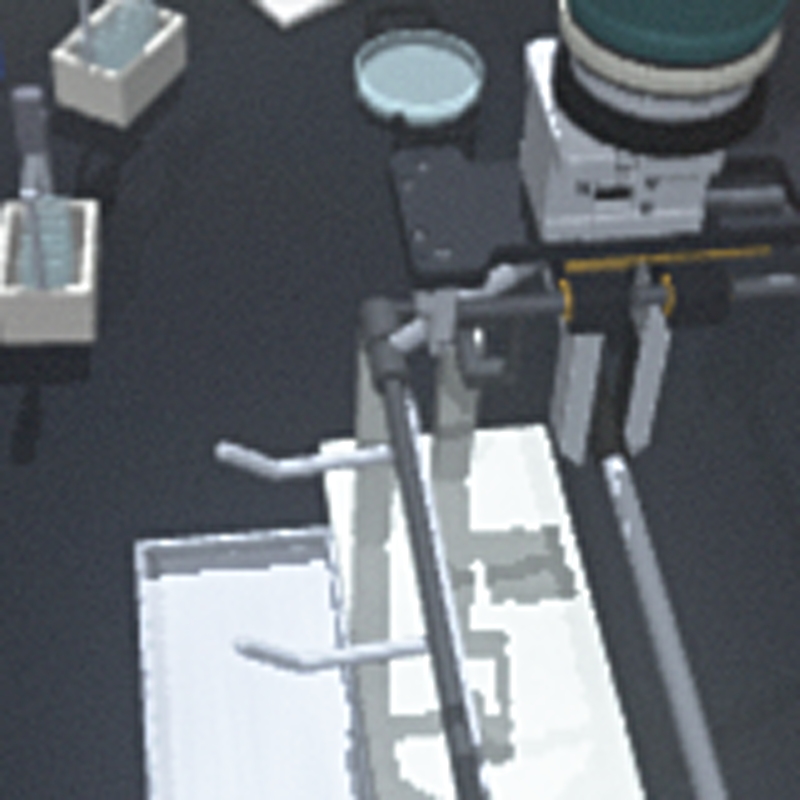

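Call:
carry_out:
  commands:
    - {"xyz":[0.002,0.0024,0],"turn":0,"gripper":0.0}
    - {"xyz":[0,0,0],"turn":0,"gripper":0.0}

```text
t: 7.18
eef_pos: [0.6429, -0.1818, 0.2126]
ee_rot: [-90.2, -0.1, -3.0]
ft_force: [-11.0, -0.4, 8.4]
width: 0.0128
```

Call:
carry_out:
  commands:
    - {"xyz":[-0.0025,-0.003,0],"turn":0,"gripper":0.0}
    - {"xyz":[-0.0025,-0.003,0],"turn":0,"gripper":0.0}
    - {"xyz":[-0.0018,-0.002,0],"turn":0,"gripper":0.0}
    - {"xyz":[0,0,0],"turn":0,"gripper":0.0}

```text
t: 7.68
eef_pos: [0.6373, -0.1815, 0.2188]
ee_rot: [-90.1, -0.2, -3.0]
ft_force: [-7.2, -1.9, 2.1]
width: 0.0133
```

```bash
python3 - <<'E'
from h import *
st=sensors.read_state(); p=W2S(st["eef_pos"]); print(p, p[2]+.019-.17,np.arctan2(p[2]+.019-.17,-p[0]),np.hypot(p[2]+.019-.17,-p[0]),st["ft_force"])
E
```

```text
(np.float64(0.06844528148375158), np.float64(0.05201678757860216), np.float64(0.21877429674314092)) 0.0677742967431409 2.3611202088203207 0.09632295601992967 [-7.20272958 -1.92849749  2.1196092 ]
```

Call:
carry_out:
  commands:
    - {"xyz":[-0.0015,-0.0015,0],"turn":0,"gripper":0.0}
    - {"xyz":[-0.001,-0.001,0],"turn":0,"gripper":0.0}
    - {"xyz":[0,0,0],"turn":0,"gripper":0.0}

```text
t: 8.05
eef_pos: [0.6349, -0.1814, 0.221]
ee_rot: [-90.1, -0.2, -3.0]
ft_force: [-6.2, -1.2, 2.9]
width: 0.0129
```

```bash
python3 - <<'E'
from h import *
st=sensors.read_state(); p=W2S(st["eef_pos"]); print(p, np.arctan2(p[2]+.019-.17,-p[0]),np.hypot(p[2]+.019-.17,-p[0]),st["ft_force"])
E
```

```text
(np.float64(0.06599081951700042), np.float64(0.05199372239522855), np.float64(0.22095837156794362)) 2.3270186915529947 0.09617152391931712 [-6.19495142 -1.17018507  2.91141707]
```

Call:
carry_out:
  commands:
    - {"xyz":[-0.0014,-0.0014,0],"turn":0,"gripper":0.0}
    - {"xyz":[-0.0012,-0.0012,0],"turn":0,"gripper":0.0}
    - {"xyz":[0,0,0],"turn":0,"gripper":0.0}

```text
t: 8.43
eef_pos: [0.6342, -0.1812, 0.2214]
ee_rot: [-90.1, -0.4, -3.0]
ft_force: [1.5, -3.1, 4.3]
width: 0.0131
```

```bash
python3 - <<'E'
from h import *
st=sensors.read_state(); p=W2S(st["eef_pos"]); print(p, np.arctan2(p[2]+.019-.17,-p[0]),np.hypot(p[2]+.019-.17,-p[0]),st["ft_force"])
s=snapshot("side")
crop(s,260,150,160,160,5,"s7")
E
```

```text
(np.float64(0.0653439856677091), np.float64(0.05208158940600647), np.float64(0.22143547988113935)) 2.318713787294638 0.09607805831212533 [ 1.53560323 -3.12080401  4.26708515]
```

View pics/s7.png

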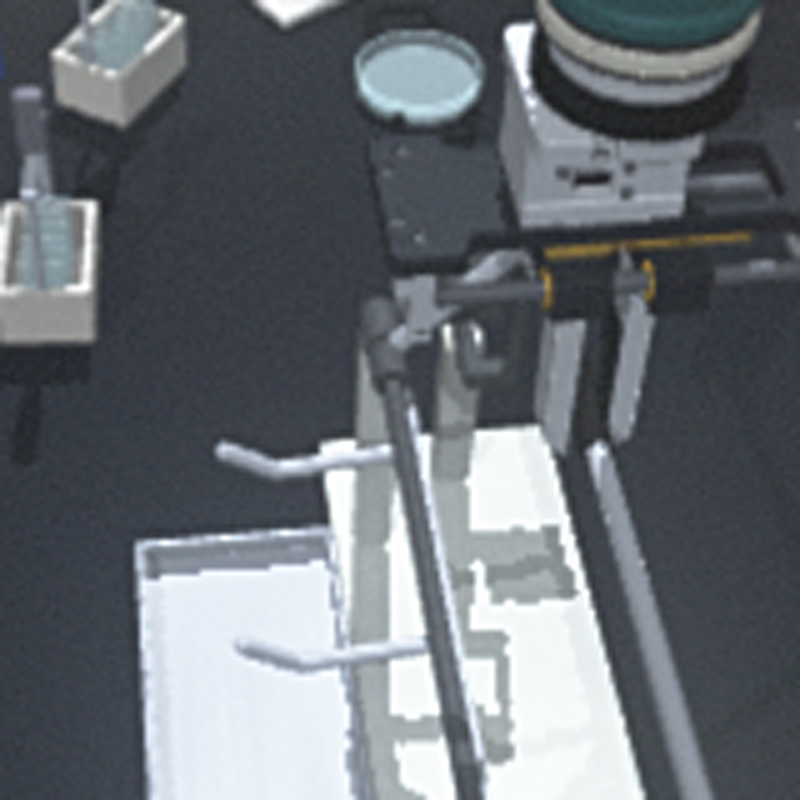

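Call:
carry_out:
  commands:
    - {"xyz":[0,0,0],"turn":0,"gripper":0.03}
    - {"xyz":[0,0,0],"turn":0,"gripper":0.04}
    - {"xyz":[0,0,0],"turn":0,"gripper":0.04}
    - {"xyz":[0,-0.02,0],"turn":0,"gripper":0.04}
    - {"xyz":[0,-0.04,0],"turn":0,"gripper":0.04}
    - {"xyz":[0,-0.04,0],"turn":0,"gripper":0.04}

```text
t: 9.22
eef_pos: [0.632, -0.1801, 0.3187]
ee_rot: [-89.9, 0.1, -3.0]
ft_force: [0.7, 0.6, -0.1]
width: 0.04
```

```bash
python3 - <<'E'
from h import *
import pickle
t=snapshot("top"); s=snapshot("side"); pickle.dump((t,s),open("f1.pkl","wb"))
cv2.imwrite("pics/s8.png",s["pixels"]); crop(t,238,228,60,44,12,"r1t_b"); crop(t,170,200,70,50,11,"r2t_b")
E
```

```text
(no output)
```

View pics/s8.png

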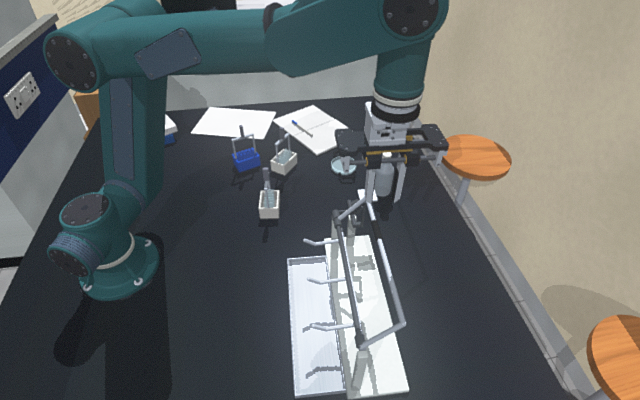

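View pics/r1t_b.png

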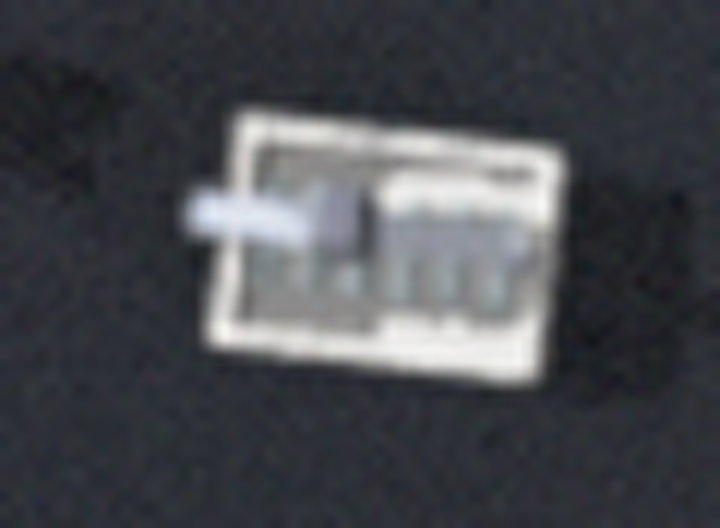

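```bash
cat >> h.py <<'E'
from scipy.optimize import least_squares
def fitrack(obs,x0):
    """obs: list of (cam, (u,v), local xyz)"""
    def W(p,l):
        c,s_=np.cos(p[2]),np.sin(p[2]); return np.array([p[0]+c*l[0]-s_*l[1],p[1]+s_*l[0]+c*l[1],l[2]])
    f=lambda p: np.concatenate([proj(d,W(p,l))[0]-np.array(uv) for d,uv,l in obs])
    r=least_squares(f,x0,loss="soft_l1"); res=r.fun.reshape(-1,2)
    print("x %.4f y %.4f yaw %.2f"%(r.x[0],r.x[1],np.degrees(r.x[2]))); print(f(r.x).reshape(-1,2).round(1).tolist()); return r.x
E
python3 - <<'E'
from h import *; import pickle
t,s=pickle.load(open("f1.pkl","rb"))
T=lambda x,y:(238+x/12-.5,228+y/12-.5); S=lambda x,y:(250+x/8-.5,155+y/8-.5)
# image up=+x, left=+y
o=[(t,T(238,108),(.028,.04,.042)),(t,T(568,148),(.028,-.04,.042)),(t,T(540,385),(-.028,-.04,.042)),(t,T(208,347),(-.028,.04,.042)),
 (t,T(190,212),(0,.036,.115)),
 (s,S(125,103),(0,0,.16)),(s,S(85,282),(-.028,.04,.042)),(s,S(238,280),(.028,.04,.042)),(s,S(235,425),(.028,-.04,.042)),(s,S(70,425),(-.028,-.04,.042))]
p=fitrack(o,[.4,.15,-.1]); 
pr=[proj(t,[p[0],p[1],.16])[0]]; print((np.array(pr)-[238,228]+.5)*12)
E
```

```text
x 0.4164 y 0.1644 yaw -6.38
[[-0.2, 0.7], [-1.3, 0.2], [-1.2, -0.9], [-0.1, -0.6], [1.0, 0.0], [0.1, 0.5], [0.5, 0.5], [-0.5, 0.2], [-1.1, 0.1], [0.4, 0.6]]
[[333.33411133 217.6056433 ]]
```

```bash
python3 - <<'E'
from h import *
plan([(.4164,.1644,.24,83.6)],da=10.3)
E
```

```text
([-0.0261, 0.0094, 0.0371], -0.168)
([-0.0195, 0.0094, 0.0409], -0.168)
([-0.0124, 0.0094, 0.0436], -0.168)
([-0.0049, 0.0094, 0.045], -0.168)
([0.0027, 0.0094, 0.0452], -0.168)
([0.0102, 0.0094, 0.0441], -0.168)
([0.0174, 0.0094, 0.0418], -0.168)
([0.0241, 0.0093, 0.0383], -0.167)
([0.0302, 0.0094, 0.0338], -0.168)
end [0.4164 0.1644 0.24  ] 83.62
```

Call:
carry_out:
  commands:
    - {"xyz":[-0.0261,0.009,0.0371],"turn":-0.168,"gripper":0.04}
    - {"xyz":[-0.0195,0.009,0.0409],"turn":-0.168,"gripper":0.04}
    - {"xyz":[-0.0124,0.009,0.0436],"turn":-0.168,"gripper":0.04}
    - {"xyz":[-0.0049,0.009,0.045],"turn":-0.168,"gripper":0.04}
    - {"xyz":[0.0027,0.009,0.0452],"turn":-0.168,"gripper":0.04}
    - {"xyz":[0.0102,0.009,0.0441],"turn":-0.168,"gripper":0.04}
    - {"xyz":[0.0174,0.009,0.0418],"turn":-0.168,"gripper":0.04}
    - {"xyz":[0.0241,0.009,0.0383],"turn":-0.167,"gripper":0.04}
    - {"xyz":[0.0302,0.009,0.0338],"turn":-0.168,"gripper":0.04}
    - {"xyz":[0,0,0],"turn":0,"gripper":0.04}

```text
t: 10.58
eef_pos: [0.4129, 0.1663, 0.2356]
ee_rot: [-89.8, 0.0, 83.9]
ft_force: [0.6, -0.3, -0.1]
width: 0.0402
```

```bash
python3 - <<'E'
from h import *
plan([(.4164,.1644,.185,83.6)])
t=snapshot("top"); s=snapshot("side"); crop(s,220,90,100,130,5,"s9"); cv2.imwrite("pics/t9.png",t["pixels"])
E
```

```text
([-0.0016, 0.0506, -0.0036], 0.005)
end [0.4164 0.1644 0.185 ] 83.58
```

View pics/s9.png

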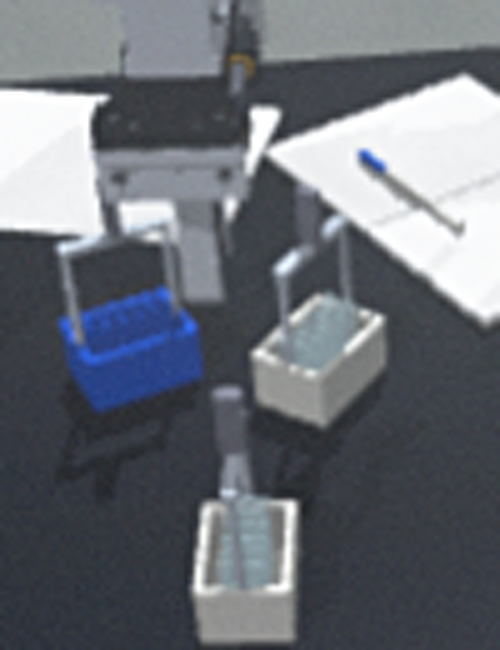

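Call:
carry_out:
  commands:
    - {"xyz":[-0.0016,0.025,-0.0036],"turn":0.005,"gripper":0.04}
    - {"xyz":[0,0.023,0],"turn":0,"gripper":0.04}
    - {"xyz":[0,0,0],"turn":0,"gripper":0.04}

```text
t: 11.05
eef_pos: [0.4182, 0.1612, 0.1874]
ee_rot: [-89.8, 0.1, 83.1]
ft_force: [0.5, -0.3, -0.6]
width: 0.0398
```

```bash
python3 - <<'E'
from h import *
st=sensors.read_state(); 
plan([(.4164,.1644,.128,83.6)])
t=snapshot("top"); s=snapshot("side"); 
m=proj(s,[st["eef_pos"],[.4164,.1644,.16],[.4164,.1644,.118]]); print(m)
crop(s,240,110,70,100,7,"s10",m)
E
```

```text
([0.0015, 0.0297, 0.0011], -0.004)
([0.0015, 0.0297, 0.0011], -0.004)
end [0.4164 0.1644 0.128 ] 83.6
[[265.01884988 160.674493  ]
 [265.24148517 167.89748884]
 [266.63666861 179.42055497]]
```

View pics/s10.png

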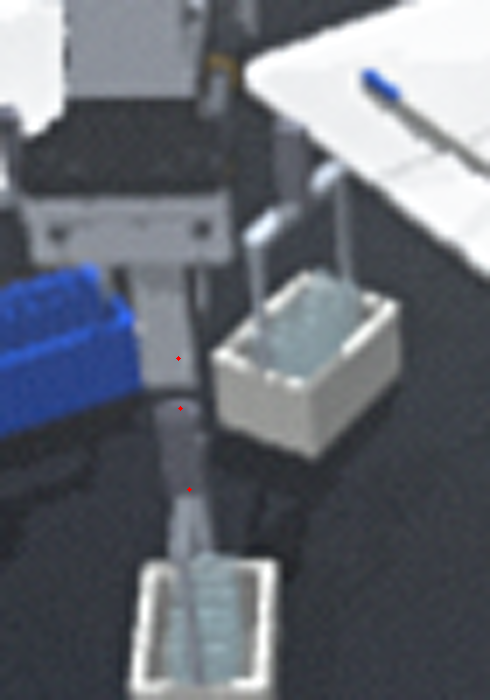

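Call:
carry_out:
  commands:
    - {"xyz":[0.0013,0.03,0],"turn":-0.004,"gripper":0.04}
    - {"xyz":[0.0013,0.029,0],"turn":-0.004,"gripper":0.04}
    - {"xyz":[0,0,0],"turn":0,"gripper":0.04}

```text
t: 11.52
eef_pos: [0.4184, 0.1646, 0.1296]
ee_rot: [-89.8, 0.1, 83.7]
ft_force: [0.2, 0.5, -0.4]
width: 0.0397
```

```bash
python3 - <<'E'
from h import *
st=sensors.read_state(); print(st["eef_pos"],st["ft_force"])
s=snapshot("side"); t=snapshot("top")
m=proj(s,[st["eef_pos"],[.4164,.1644,.16],[.4164,.1644,.118]]); print(m)
crop(s,240,110,70,100,7,"s11",m); 
E
```

```text
[0.41844133 0.16463008 0.12964923] [ 0.16760033  0.53342993 -0.36686938]
[[266.96864651 176.16811134]
 [265.24148517 167.89748884]
 [266.63666861 179.42055497]]
```

View pics/s11.png

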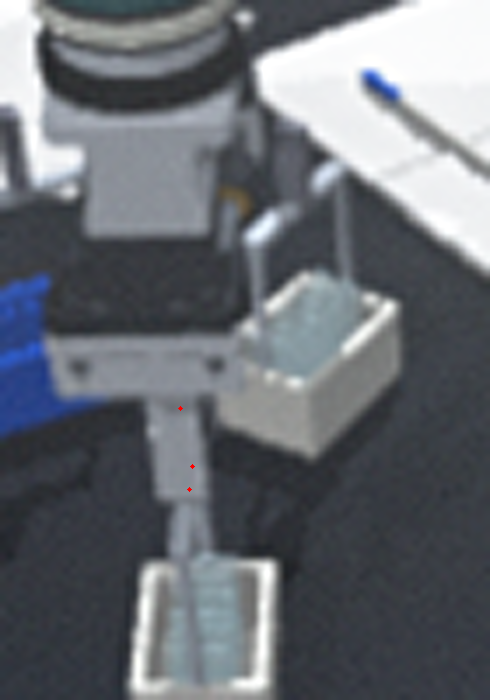

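Call:
carry_out:
  commands:
    - {"xyz":[0,0,0],"turn":0,"gripper":0.02}
    - {"xyz":[0,0,0],"turn":0,"gripper":0.012}
    - {"xyz":[0,0,0],"turn":0,"gripper":0.005}
    - {"xyz":[0,0,0],"turn":0,"gripper":0}
    - {"xyz":[0,0,0],"turn":0,"gripper":0}
    - {"xyz":[0,0,0],"turn":0,"gripper":0}

```text
t: 12.38
eef_pos: [0.4192, 0.1652, 0.1307]
ee_rot: [-90.0, -0.0, 83.8]
ft_force: [-0.5, -0.9, 1.0]
width: 0.0096
```

Call:
carry_out:
  commands:
    - {"xyz":[0,-0.01,0],"turn":0,"gripper":0}
    - {"xyz":[0,-0.02,0],"turn":0,"gripper":0}
    - {"xyz":[0,-0.02,0],"turn":0,"gripper":0}
    - {"xyz":[0,0,0],"turn":0,"gripper":0}

```text
t: 12.88
eef_pos: [0.4203, 0.1655, 0.1825]
ee_rot: [-90.2, -0.1, 83.8]
ft_force: [0.3, 0.6, -1.3]
width: 0.0095
```

```bash
python3 - <<'E'
from h import *
st=sensors.read_state(); print(st["eef_pos"],st["ee_rot"],st["ft_force"],st["width"])
s=snapshot("side"); t=snapshot("top")
crop(s,230,100,80,110,6,"s12"); 
E
```

```text
[0.42025422 0.16551378 0.18251767] [-90.21678791  -0.09150588  83.77203436] [ 0.34904218  0.56844469 -1.27078444] 0.009466112795371595
```

View pics/s12.png

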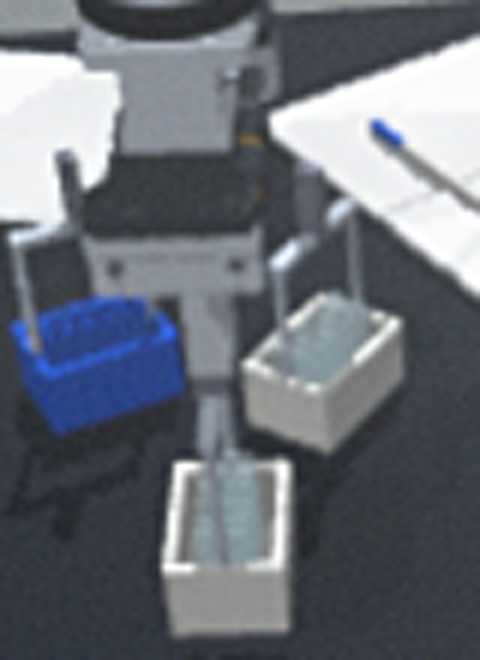

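```bash
python3 - <<'E'
from h import *
print(S2W(-.15,-.105,.2),S2W(-.057,-.105,.2))
a=S2W(-.15,-.105,.21)
plan([(.405,-.08,.215,85.5),(*a,86.8)],dv=.05)
E
```

```text
(np.float64(0.41047262734842066), np.float64(-0.32606305449013345), 0.2) (np.float64(0.503327618417345), np.float64(-0.33125445445449764), 0.2)
([-0.049, -0.007, -0.0026], -0.006)
([-0.0491, -0.007, -0.0022], -0.006)
([-0.0491, -0.0069, -0.002], -0.006)
([-0.0491, -0.007, -0.0017], -0.006)
([-0.049, -0.0069, -0.0013], -0.006)
([-0.049, 0.001, -0.005], -0.005)
([-0.049, 0.001, -0.0047], -0.004)
([-0.049, 0.001, -0.0045], -0.005)
([-0.049, 0.001, -0.0043], -0.004)
([-0.0491, 0.001, -0.0041], -0.005)
end [ 0.4105 -0.3261  0.21  ] 86.81
```

Call:
carry_out:
  commands:
    - {"xyz":[-0.025,-0.007,0],"turn":-0.006,"gripper":0}
    - {"xyz":[-0.049,-0.007,-0.0022],"turn":-0.006,"gripper":0}
    - {"xyz":[-0.049,-0.007,-0.0022],"turn":-0.006,"gripper":0}
    - {"xyz":[-0.049,-0.007,-0.0017],"turn":-0.006,"gripper":0}
    - {"xyz":[-0.049,-0.007,-0.0017],"turn":-0.006,"gripper":0}
    - {"xyz":[-0.049,0,-0.004],"turn":-0.005,"gripper":0}
    - {"xyz":[-0.049,0,-0.0045],"turn":-0.005,"gripper":0}
    - {"xyz":[-0.049,0,-0.0045],"turn":-0.005,"gripper":0}
    - {"xyz":[-0.049,0.001,-0.0043],"turn":-0.005,"gripper":0}
    - {"xyz":[-0.049,0.001,-0.0041],"turn":-0.005,"gripper":0}
    - {"xyz":[-0.024,0,0],"turn":0,"gripper":0}
    - {"xyz":[0,0,0],"turn":0,"gripper":0}

```text
t: 14.48
eef_pos: [0.4084, -0.3259, 0.2121]
ee_rot: [-89.9, -0.1, 86.8]
ft_force: [0.2, 0.7, -1.7]
width: 0.0099
```

```bash
python3 - <<'E'
from h import *
st=sensors.read_state(); print(st["eef_pos"],W2S(st["eef_pos"]),st["ee_rot"],st["ft_force"],st["width"])
s=snapshot("side"); t=snapshot("top")
crop(s,240,230,160,165,4,"s13"); crop(t,300,135,190,140,4,"t13")
plan([(*S2W(-.15,-.105,.2),86.8)])
E
```

```text
[ 0.40843544 -0.32585556  0.21212557] (np.float64(-0.15204559787827843), np.float64(-0.10490654347548123), np.float64(0.21212556717781694)) [-89.88504589  -0.14528662  86.79720126] [ 0.17040316  0.67142423 -1.70317154] 0.009924458433295792
([-0.0017, 0.0131, -0.0016], 0.003)
end [ 0.4105 -0.326   0.2   ] 86.78
```

View pics/s13.png

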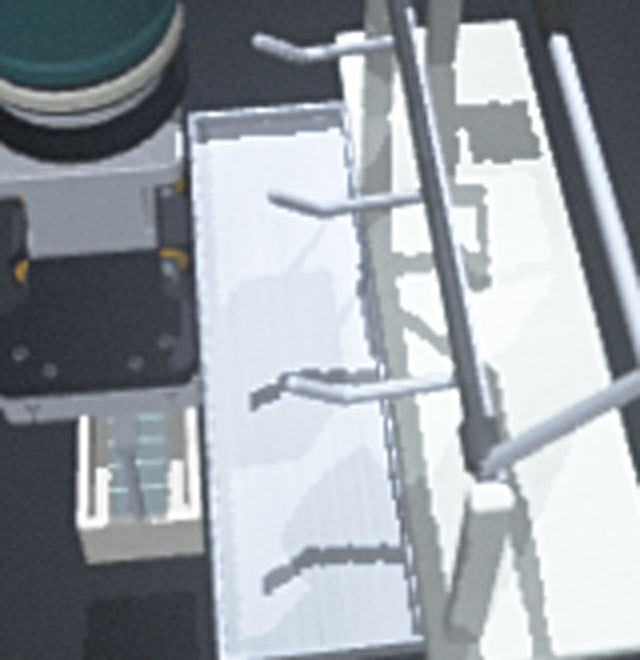

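View pics/t13.png

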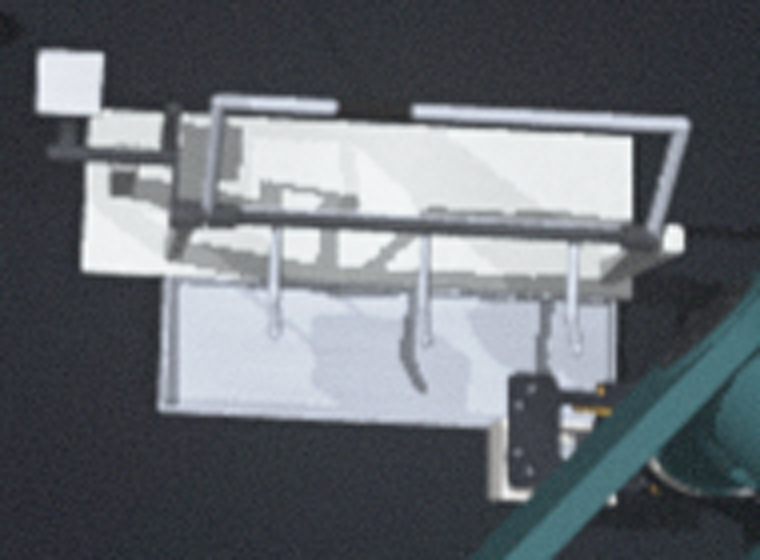

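Call:
carry_out:
  commands:
    - {"xyz":[-0.001,0.011,0],"turn":0.0,"gripper":0}
    - {"xyz":[0,0,0],"turn":0,"gripper":0}
    - {"xyz":[0,0,-0.018],"turn":0,"gripper":0}
    - {"xyz":[0,0,-0.018],"turn":0,"gripper":0}
    - {"xyz":[0,0,-0.018],"turn":0,"gripper":0}
    - {"xyz":[0,0,0],"turn":0,"gripper":0}

```text
t: 15.32
eef_pos: [0.4644, -0.3292, 0.202]
ee_rot: [-90.0, -0.0, 87.0]
ft_force: [-0.7, 0.8, -1.5]
width: 0.0098
```

```bash
python3 - <<'E'
from h import *
st=sensors.read_state(); print(st["eef_pos"],W2S(st["eef_pos"]),st["ee_rot"],st["ft_force"],st["width"])
s=snapshot("side"); t=snapshot("top")
crop(s,250,250,120,110,6,"s14")
E
```

```text
[ 0.46442854 -0.32915134  0.20198408] (np.float64(-0.09595582546589856), np.float64(-0.1050715689576167), np.float64(0.20198408092337616)) [-8.99694153e+01 -3.58848862e-02  8.70155251e+01] [-0.70401865  0.80640743 -1.48120494] 0.009800827000293904
```

View pics/s14.png

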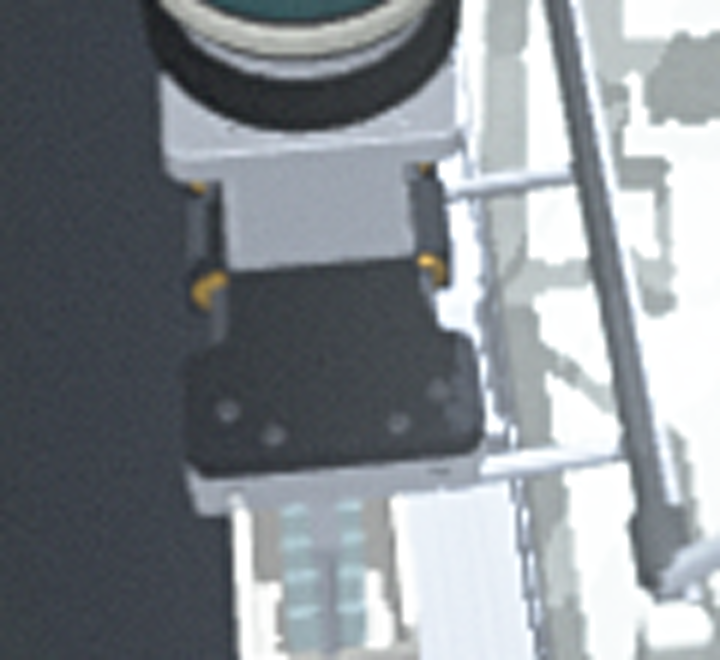

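Call:
carry_out:
  commands:
    - {"xyz":[0,0,-0.014],"turn":0,"gripper":0}
    - {"xyz":[0,0,-0.014],"turn":0,"gripper":0}
    - {"xyz":[0,0,-0.013],"turn":0,"gripper":0}
    - {"xyz":[0,0,0],"turn":0,"gripper":0}

```text
t: 15.92
eef_pos: [0.5048, -0.3314, 0.2021]
ee_rot: [-90.0, -0.0, 87.0]
ft_force: [-0.5, -0.1, -2.1]
width: 0.0098
```

```bash
python3 - <<'E'
from h import *
st=sensors.read_state(); print(st["eef_pos"],W2S(st["eef_pos"]),st["ee_rot"],st["ft_force"],st["width"])
s=snapshot("side"); t=snapshot("top")
crop(s,250,250,130,140,5,"s15"); crop(t,390,165,90,90,7,"t15")
E
```

```text
[ 0.50475906 -0.33138862  0.2020622 ] (np.float64(-0.0555633010617598), np.float64(-0.10505405258374209), np.float64(0.2020621965143185)) [-8.99740227e+01 -2.87849806e-02  8.69701164e+01] [-0.49618901 -0.07721749 -2.06041082] 0.009795901059903082
```

View pics/s15.png

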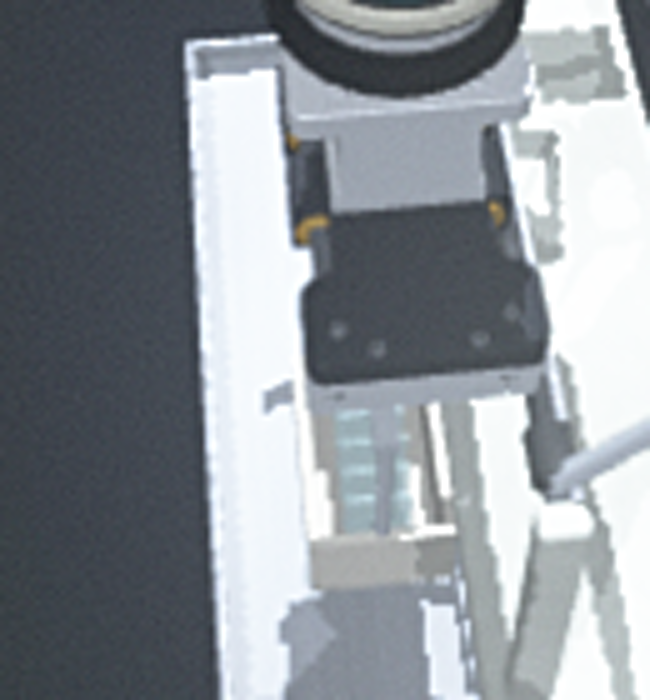

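View pics/t15.png

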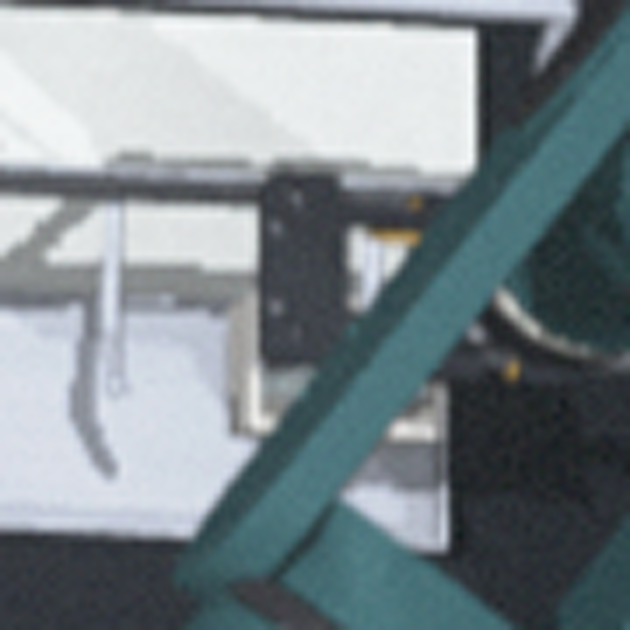

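Call:
carry_out:
  commands:
    - {"xyz":[0,0.01,0.001],"turn":0,"gripper":0}
    - {"xyz":[0,0.01,0.001],"turn":0,"gripper":0}
    - {"xyz":[0,0.006,0],"turn":0,"gripper":0}
    - {"xyz":[0,0,0],"turn":0,"gripper":0}

```text
t: 16.52
eef_pos: [0.5032, -0.3318, 0.1776]
ee_rot: [-90.3, 0.1, 86.9]
ft_force: [4.1, -1.4, 1.7]
width: 0.0098
```

Call:
carry_out:
  commands:
    - {"xyz":[0,0.003,0],"turn":0,"gripper":0}
    - {"xyz":[0,0,0],"turn":0,"gripper":0}

```text
t: 16.77
eef_pos: [0.5036, -0.3319, 0.1768]
ee_rot: [-90.4, 0.2, 86.9]
ft_force: [2.7, 0.4, 7.7]
width: 0.0096
```

Call:
carry_out:
  commands:
    - {"xyz":[0,0.0025,0],"turn":0,"gripper":0}
    - {"xyz":[0,0,0],"turn":0,"gripper":0}

```text
t: 17.02
eef_pos: [0.5039, -0.332, 0.1763]
ee_rot: [-90.5, 0.2, 87.0]
ft_force: [1.7, 1.6, 12.3]
width: 0.0101
```

Call:
carry_out:
  commands:
    - {"xyz":[0,-0.008,0],"turn":0,"gripper":0}
    - {"xyz":[0,0,-0.003],"turn":0,"gripper":0}
    - {"xyz":[0,0,-0.003],"turn":0,"gripper":0}
    - {"xyz":[0,0,0],"turn":0,"gripper":0}

```text
t: 17.52
eef_pos: [0.5075, -0.3314, 0.1776]
ee_rot: [-89.9, -0.1, 86.9]
ft_force: [0.8, -0.3, -1.9]
width: 0.0098
```

Call:
carry_out:
  commands:
    - {"xyz":[0,0.003,0],"turn":0,"gripper":0}
    - {"xyz":[0,0.003,0],"turn":0,"gripper":0}
    - {"xyz":[0,0,0],"turn":0,"gripper":0}

```text
t: 17.9
eef_pos: [0.5087, -0.332, 0.174]
ee_rot: [-90.2, 0.1, 86.9]
ft_force: [2.2, 0.4, 1.3]
width: 0.0099
```

Call:
carry_out:
  commands:
    - {"xyz":[0,0.002,0],"turn":0,"gripper":0}
    - {"xyz":[0,0,0],"turn":0,"gripper":0}

```text
t: 18.15
eef_pos: [0.5089, -0.3321, 0.1734]
ee_rot: [-90.2, 0.1, 86.9]
ft_force: [1.4, 0.6, 5.6]
width: 0.0095
```

```bash
python3 - <<'E'
from h import *
st=sensors.read_state(); print(st["eef_pos"],W2S(st["eef_pos"]),st["ee_rot"],st["ft_force"],st["wrist_torque"])
E
```

```text
[ 0.50886529 -0.33209087  0.17342083] (np.float64(-0.05142427538078327), np.float64(-0.10552599498036967), np.float64(0.17342083345972667)) [-90.22528741   0.10758323  86.92942596] [1.39796307 0.64012624 5.63110956] [ 0.20779982 -0.23201737 -0.01498653]
```

Call:
carry_out:
  commands:
    - {"xyz":[0,-0.005,0],"turn":0,"gripper":0}
    - {"xyz":[0,0,-0.003],"turn":0,"gripper":0}
    - {"xyz":[0,0,-0.002],"turn":0,"gripper":0}
    - {"xyz":[0,0,0],"turn":0,"gripper":0}

```text
t: 18.65
eef_pos: [0.5126, -0.3318, 0.1751]
ee_rot: [-89.9, -0.1, 86.9]
ft_force: [-0.3, 0.1, -1.1]
width: 0.0097
```

Call:
carry_out:
  commands:
    - {"xyz":[0,0.003,0],"turn":0,"gripper":0}
    - {"xyz":[0,0.002,0],"turn":0,"gripper":0}
    - {"xyz":[0,0,0],"turn":0,"gripper":0}

```text
t: 19.02
eef_pos: [0.5129, -0.3321, 0.1732]
ee_rot: [-90.1, 0.1, 86.9]
ft_force: [-2.0, 1.1, 4.6]
width: 0.0095
```

Call:
carry_out:
  commands:
    - {"xyz":[0,0.002,0],"turn":0,"gripper":0}
    - {"xyz":[0,0,0],"turn":0,"gripper":0}

```text
t: 19.27
eef_pos: [0.513, -0.3321, 0.1731]
ee_rot: [-90.2, 0.1, 86.9]
ft_force: [-3.5, 2.5, 10.7]
width: 0.0097
```

```bash
python3 - <<'E'
from h import *
st=sensors.read_state(); print(st["eef_pos"],W2S(st["eef_pos"]),st["ee_rot"],st["ft_force"],st["wrist_torque"])
s=snapshot("side"); t=snapshot("top")
crop(s,250,250,130,140,5,"s16"); cv2.imwrite("pics/t16.png",t["pixels"])
E
```

```text
[ 0.51301731 -0.33210974  0.17307366] (np.float64(-0.0472776773082178), np.float64(-0.10531305795058334), np.float64(0.17307366218270775)) [-90.16963941   0.11469171  86.92195072] [-3.54686578  2.50247387 10.65484967] [0.62210297 0.63837457 0.00344639]
```

View pics/s16.png

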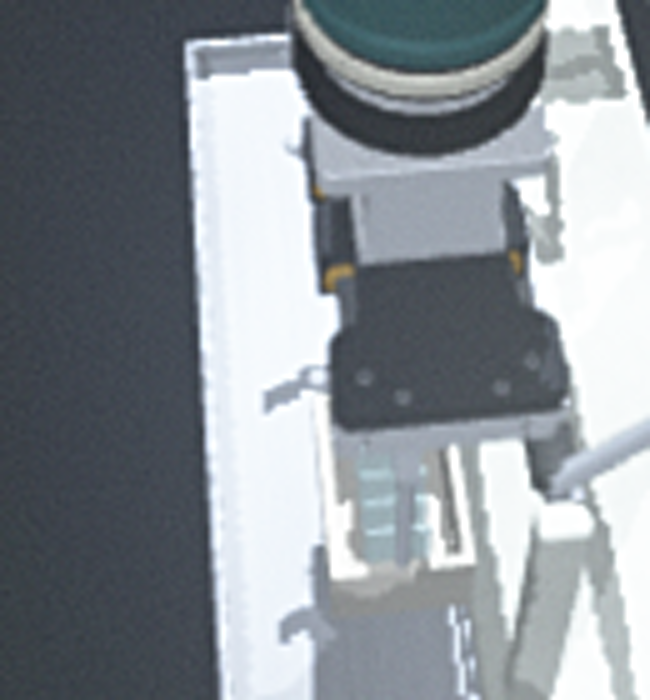

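Call:
carry_out:
  commands:
    - {"xyz":[0,-0.005,0],"turn":0,"gripper":0}
    - {"xyz":[0,0,0.002],"turn":0,"gripper":0}
    - {"xyz":[0,0,0],"turn":0,"gripper":0}

```text
t: 19.75
eef_pos: [0.5106, -0.3319, 0.1734]
ee_rot: [-90.0, -0.0, 86.9]
ft_force: [-1.2, -0.7, -0.6]
width: 0.0102
```

Call:
carry_out:
  commands:
    - {"xyz":[0,0.002,0],"turn":0,"gripper":0}
    - {"xyz":[0,0,0],"turn":0,"gripper":0}

```text
t: 20.0
eef_pos: [0.5107, -0.332, 0.1731]
ee_rot: [-90.0, 0.0, 86.9]
ft_force: [-2.1, 1.3, 4.6]
width: 0.0098
```

Call:
carry_out:
  commands:
    - {"xyz":[0,-0.001,0],"turn":0,"gripper":0}
    - {"xyz":[0,0,0],"turn":0,"gripper":0.016}
    - {"xyz":[0,0,0],"turn":0,"gripper":0.024}
    - {"xyz":[0,0,0],"turn":0,"gripper":0.036}
    - {"xyz":[0,0,0],"turn":0,"gripper":0.036}
    - {"xyz":[0,-0.01,0],"turn":0,"gripper":0.036}
    - {"xyz":[0,-0.02,0],"turn":0,"gripper":0.036}
    - {"xyz":[0,-0.03,0],"turn":0,"gripper":0.036}
    - {"xyz":[0,-0.04,0],"turn":0,"gripper":0.036}

```text
t: 21.12
eef_pos: [0.5105, -0.3317, 0.2738]
ee_rot: [-89.9, -0.0, 86.9]
ft_force: [0.6, -0.3, -0.3]
width: 0.0359
```

```bash
python3 - <<'E'
from h import *
st=sensors.read_state(); print(st["eef_pos"],W2S(st["eef_pos"]),st["ee_rot"],st["ft_force"],st["wrist_torque"])
import pickle
s=snapshot("side"); t=snapshot("top"); pickle.dump((t,s),open("f2.pkl","wb"))
crop(s,270,210,130,170,4,"s17"); crop(t,170,200,70,50,11,"r2t_c"); crop(s,255,110,55,75,8,"r2s_c")
E
```

```text
[ 0.51053502 -0.33166782  0.27376017] (np.float64(-0.04978076196912381), np.float64(-0.1050103942589096), np.float64(0.27376016560566807)) [-8.99402741e+01 -4.91641694e-02  8.69176598e+01] [ 0.59334917 -0.28563255 -0.3201456 ] [ 0.00689832 -0.00329514  0.03910087]
```

View pics/s17.png

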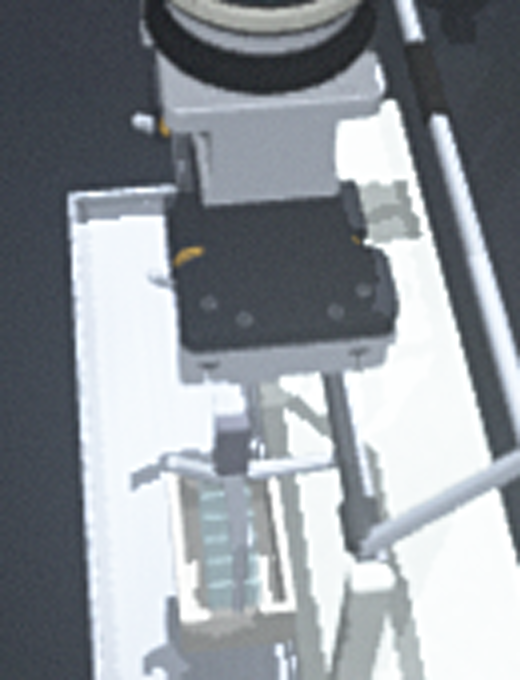

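View pics/r2t_c.png

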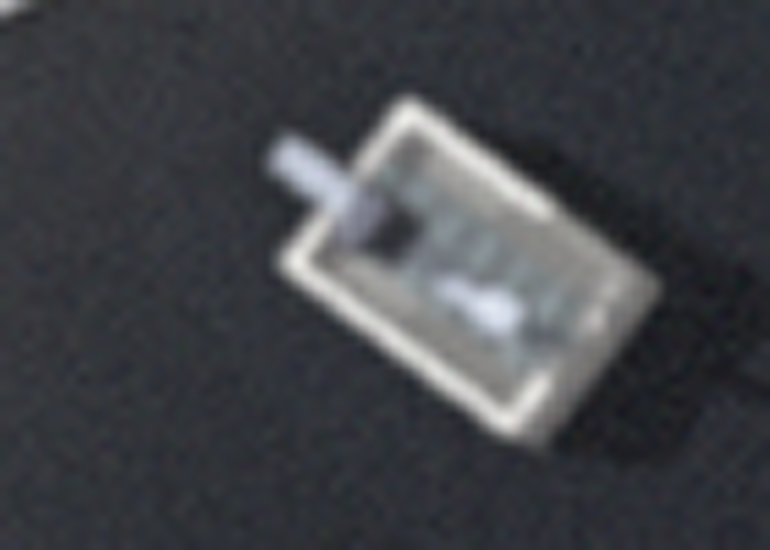

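View pics/r2s_c.png

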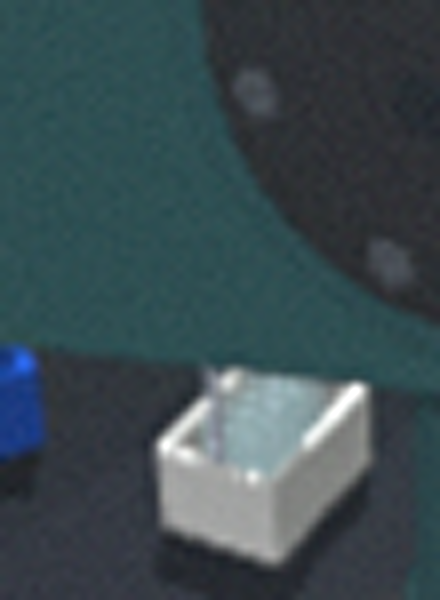

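```bash
cat > f2.py <<'E'
from h import *; import pickle
t,s=pickle.load(open("f2.pkl","rb"))
T=lambda x,y:(170+x/11-.5,200+y/11-.5); S=lambda x,y:(255+x/8-.5,110+y/8-.5)
o=[(t,T(408,97),(.028,.04,.042)),(t,T(281,262),(-.028,.04,.042)),(t,T(513,435),(-.028,-.04,.042)),
 (t,T(278,150),(0,.036,.117)),
 (s,S(160,447),(-.028,-.04,.042)),(s,S(268,480),(.028,-.04,.042)),(s,S(370,383),(.028,.04,.042)),(s,S(278,562),(.028,-.04,0))]
p=fitrack(o,[.47,.33,-.6])
for l in((0,0,.16),(0,-.036,.117),(.028,-.04,.042)):
    c,k=np.cos(p[2]),np.sin(p[2]); print((proj(t,[p[0]+c*l[0]-k*l[1],p[1]+k*l[0]+c*l[1],l[2]])[0]-[170,200]+.5)*11)
q1=np.degrees(np.arctan2(p[1],p[0])); print(q1)
E
python3 f2.py
```

```text
x 0.4897 y 0.3415 yaw -36.81
[[-0.3, 0.1], [-0.5, -0.1], [-0.8, 0.0], [0.7, 0.4], [-0.1, 0.1], [0.7, 0.8], [0.1, 0.2], [0.1, 0.4]]
[355.16030837 217.80420571]
[501.51584193 318.71278723]
[632.2829509  271.15994985]
34.89055029245556
```

```bash
python3 - <<'E'
from h import *
plan([(.4897,.3415,.26,53.2)],dv=.0565)
E
```

```text
([0.056, 0.0017, 0.0049], 0.049)
([0.0557, 0.0017, 0.0077], 0.049)
([0.0553, 0.0017, 0.0104], 0.049)
([0.0547, 0.0017, 0.0131], 0.049)
([0.054, 0.0017, 0.0157], 0.049)
([0.0532, 0.0017, 0.0184], 0.049)
([0.0522, 0.0016, 0.0209], 0.049)
([0.0511, 0.0017, 0.0235], 0.049)
([0.0499, 0.0016, 0.0259], 0.049)
([0.0486, 0.0017, 0.0284], 0.049)
([0.0472, 0.0016, 0.0307], 0.049)
([0.0456, 0.0017, 0.0329], 0.049)
end [0.4897 0.3415 0.26  ] 53.23
```

Call:
carry_out:
  commands:
    - {"xyz":[0.056,0.0015,0.0049],"turn":0.049,"gripper":0.036}
    - {"xyz":[0.0557,0.0015,0.0077],"turn":0.049,"gripper":0.036}
    - {"xyz":[0.0553,0.0015,0.0104],"turn":0.049,"gripper":0.036}
    - {"xyz":[0.0547,0.0015,0.0131],"turn":0.049,"gripper":0.036}
    - {"xyz":[0.054,0.0015,0.0157],"turn":0.049,"gripper":0.036}
    - {"xyz":[0.0532,0.0015,0.0184],"turn":0.049,"gripper":0.036}
    - {"xyz":[0.0522,0.0015,0.0209],"turn":0.049,"gripper":0.036}
    - {"xyz":[0.0511,0.0015,0.0235],"turn":0.049,"gripper":0.036}
    - {"xyz":[0.0499,0.0015,0.0259],"turn":0.049,"gripper":0.036}
    - {"xyz":[0.0486,0.0015,0.0284],"turn":0.049,"gripper":0.036}
    - {"xyz":[0.0472,0.0015,0.0307],"turn":0.049,"gripper":0.036}
    - {"xyz":[0.0456,0.0015,0.0329],"turn":0.049,"gripper":0.036}

```text
t: 22.72
eef_pos: [0.4877, 0.3445, 0.2546]
ee_rot: [-90.0, 0.0, 53.1]
ft_force: [0.2, 0.0, 1.3]
width: 0.0363
```

Call:
carry_out:
  commands:
    - {"xyz":[0,0.02,0],"turn":0,"gripper":0.036}
    - {"xyz":[0,0.02,0],"turn":0,"gripper":0.036}
    - {"xyz":[0,0,0],"turn":0,"gripper":0.036}

```text
t: 23.1
eef_pos: [0.4869, 0.3423, 0.2124]
ee_rot: [-89.9, 0.3, 53.3]
ft_force: [-0.8, -0.8, 0.2]
width: 0.0355
```

```bash
python3 - <<'E'
from h import *
st=sensors.read_state()
import pickle
s=snapshot("side"); t=snapshot("top"); pickle.dump((t,s),open("f3.pkl","wb"))
m=proj(s,[st["eef_pos"],[.4897,.3415,.16],[.4897,.3415,.118]]); print(m)
crop(s,245,80,70,100,7,"s18",m); crop(s,270,200,130,180,3,"s18b")
plan([(.4897,.3415,.185,53.2)])
E
```

```text
[[283.96463854 117.14692936]
 [285.82749198 131.7105848 ]
 [286.55251373 142.73903855]]
([0.0, 0.0303, -0.0019], 0.0)
end [0.4897 0.3415 0.185 ] 53.22
```

View pics/s18.png

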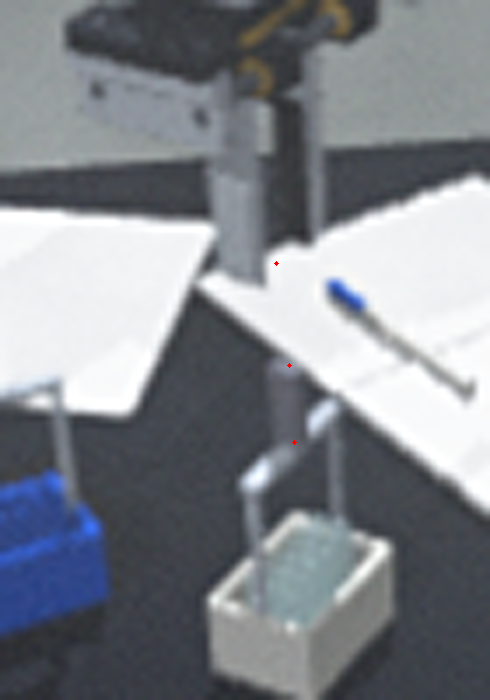

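View pics/s18b.png

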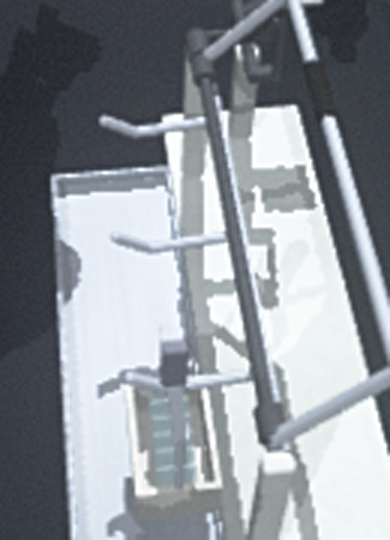

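```bash
python3 - <<'E'
from h import *
plan([(.4885,.3418,.18,53.2),(.4885,.3418,.130,53.2)],dv=.033)
E
```

```text
([-0.0002, 0.0176, -0.0004], 0.0)
([-0.0002, 0.0177, -0.0004], 0.0)
([-0.0, 0.025, 0.0], 0.0)
([-0.0, 0.025, 0.0], 0.0)
end [0.4886 0.3418 0.13  ] 53.22
```

Call:
carry_out:
  commands:
    - {"xyz":[0,0.017,0],"turn":0,"gripper":0.036}
    - {"xyz":[0,0.017,0],"turn":0,"gripper":0.036}
    - {"xyz":[0,0,0],"turn":0,"gripper":0.036}

```text
t: 23.58
eef_pos: [0.487, 0.3419, 0.1782]
ee_rot: [-89.9, 0.3, 53.2]
ft_force: [-0.8, 0.2, 0.5]
width: 0.0364
```

```bash
python3 - <<'E'
from h import *
s=snapshot("side"); t=snapshot("top"); crop(s,245,80,70,100,7,"s19")
plan([(.4885,.3418,.130,53.2)],dv=.033)
E
```

```text
([-0.0002, 0.0253, -0.0004], 0.0)
([-0.0001, 0.0253, -0.0005], 0.0)
end [0.4885 0.3418 0.13  ] 53.22
```

View pics/s19.png

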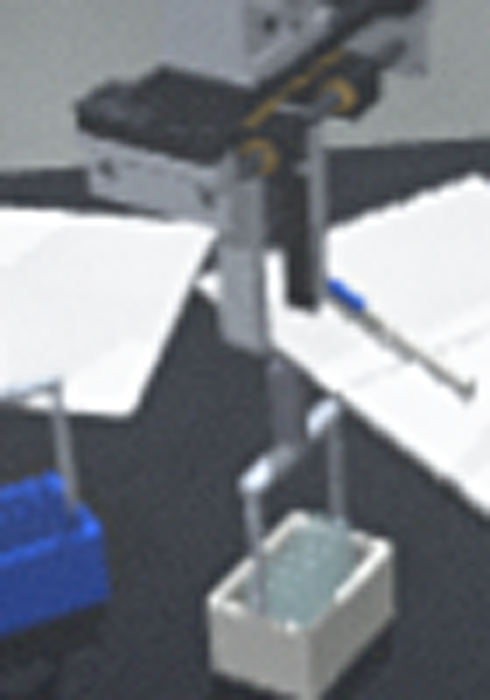

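Call:
carry_out:
  commands:
    - {"xyz":[0,0.024,-0.0005],"turn":0,"gripper":0.036}
    - {"xyz":[0,0.024,-0.0005],"turn":0,"gripper":0.036}
    - {"xyz":[0,0,0],"turn":0,"gripper":0.036}

```text
t: 24.05
eef_pos: [0.488, 0.3415, 0.1314]
ee_rot: [-89.9, 0.2, 53.2]
ft_force: [0.4, -0.0, -0.4]
width: 0.0361
```

```bash
python3 - <<'E'
from h import *
s=snapshot("side"); crop(s,245,80,70,100,7,"s20")
print(sensors.read_state()["eef_pos"])
E
```

```text
[0.48881923 0.3420746  0.13309318]
```

View pics/s20.png

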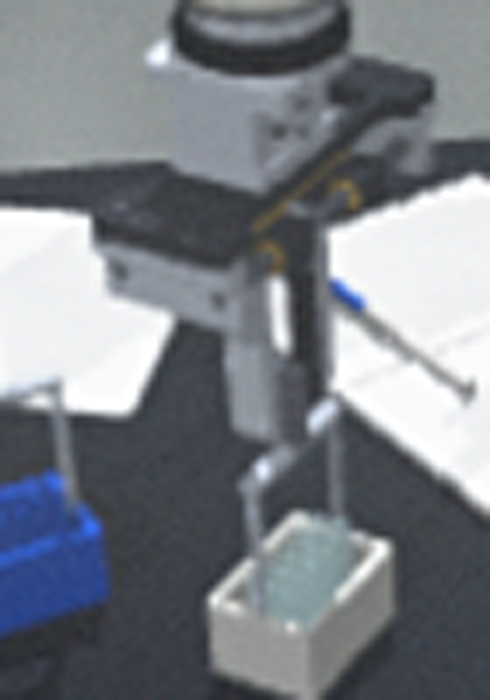

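Call:
carry_out:
  commands:
    - {"xyz":[0,0.001,0],"turn":0,"gripper":0.02}
    - {"xyz":[0,0,0],"turn":0,"gripper":0.012}
    - {"xyz":[0,0,0],"turn":0,"gripper":0.005}
    - {"xyz":[0,0,0],"turn":0,"gripper":0}
    - {"xyz":[0,0,0],"turn":0,"gripper":0}
    - {"xyz":[0,0,0],"turn":0,"gripper":0}

```text
t: 24.85
eef_pos: [0.4892, 0.3422, 0.1328]
ee_rot: [-90.0, -0.1, 53.2]
ft_force: [-0.6, -1.3, 3.8]
width: 0.0096
```

```bash
python3 - <<'E'
from h import *
st=sensors.read_state();print(st["eef_pos"],st["ee_rot"],st["width"],st["ft_force"])
E
```

```text
[0.48919671 0.34224081 0.1328453 ] [-9.00270568e+01 -5.91315249e-02  5.32281908e+01] 0.009643490654592442 [-0.63457574 -1.30760967  3.83102347]
```

Call:
carry_out:
  commands:
    - {"xyz":[0,-0.01,0],"turn":0,"gripper":0}
    - {"xyz":[0,-0.025,0],"turn":0,"gripper":0}
    - {"xyz":[0,-0.03,0],"turn":0,"gripper":0}
    - {"xyz":[0,-0.02,0],"turn":0,"gripper":0}
    - {"xyz":[0,0,0],"turn":0,"gripper":0}

```text
t: 25.48
eef_pos: [0.4898, 0.3426, 0.219]
ee_rot: [-90.1, -0.2, 53.2]
ft_force: [0.8, 0.7, -1.7]
width: 0.0097
```

```bash
python3 - <<'E'
from h import *
st=sensors.read_state();print(st["eef_pos"],st["ee_rot"],st["width"],st["ft_force"])
s=snapshot("side"); t=snapshot("top"); crop(s,235,60,90,110,6,"s21")
a=S2W(-.15,.105,.205)
plan([(.44,.15,.215,68),(*a,86.8)],dv=.05)
for u,v in((217,164),(261,128)): print(onz(t,u,v,.0))
E
```

```text
[0.48976716 0.34264847 0.21903659] [-90.08222077  -0.20686621  53.23180498] 0.009689429095233022 [ 0.77992483  0.70649073 -1.72865892]
([-0.0457, 0.0003, -0.019], -0.064)
([-0.0469, 0.0002, -0.016], -0.065)
([-0.0478, 0.0003, -0.013], -0.064)
([-0.0485, 0.0002, -0.0098], -0.065)
([-0.0423, 0.0017, -0.0139], -0.055)
([-0.043, 0.0017, -0.0115], -0.055)
([-0.0435, 0.0017, -0.0092], -0.054)
([-0.044, 0.0016, -0.0068], -0.055)
([-0.0443, 0.0017, -0.0043], -0.054)
([-0.0444, 0.0016, -0.002], -0.055)
end [ 0.4222 -0.1164  0.205 ] 86.8
[0.68410045 0.33729268 0.        ]
[0.80271015 0.19975402 0.        ]
```

View pics/s21.png

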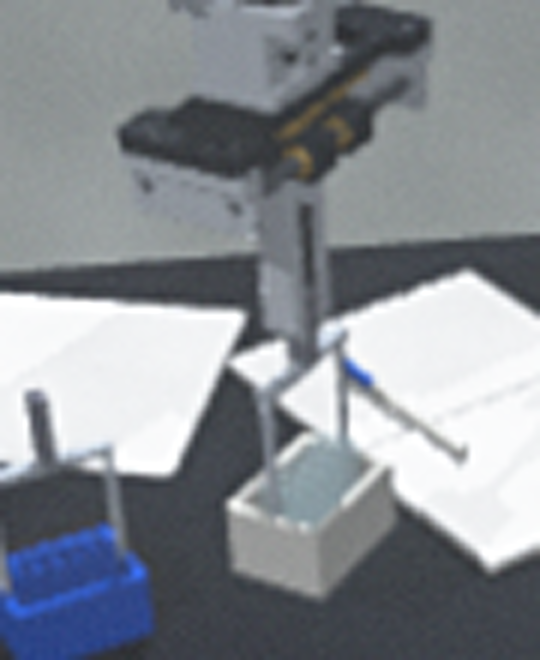

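Call:
carry_out:
  commands:
    - {"xyz":[-0.023,0,-0.0095],"turn":-0.032,"gripper":0}
    - {"xyz":[-0.046,0,-0.019],"turn":-0.064,"gripper":0}
    - {"xyz":[-0.047,0,-0.016],"turn":-0.065,"gripper":0}
    - {"xyz":[-0.0478,0,-0.013],"turn":-0.064,"gripper":0}
    - {"xyz":[-0.0423,0.0017,-0.0139],"turn":-0.065,"gripper":0}
    - {"xyz":[-0.043,0.0017,-0.0115],"turn":-0.055,"gripper":0}
    - {"xyz":[-0.0435,0.0017,-0.0092],"turn":-0.055,"gripper":0}
    - {"xyz":[-0.044,0.0016,-0.0068],"turn":-0.055,"gripper":0}
    - {"xyz":[-0.044,0.0016,-0.0043],"turn":-0.055,"gripper":0}
    - {"xyz":[-0.03,0,0],"turn":-0.055,"gripper":0}
    - {"xyz":[0,0,0],"turn":0,"gripper":0}

```text
t: 26.95
eef_pos: [0.4255, -0.0797, 0.207]
ee_rot: [-89.8, -0.0, 85.4]
ft_force: [-0.3, 0.5, -1.9]
width: 0.0097
```

```bash
python3 - <<'E'
from h import *
st=sensors.read_state();print(st["eef_pos"],st["ee_rot"],st["width"],st["ft_force"],W2S(st["eef_pos"]))
plan([(*S2W(-.15,.105,.205),86.8)])
E
```

```text
[ 0.42548512 -0.07973712  0.20698909] [-8.98169755e+01 -4.05221436e-02  8.53717147e+01] 0.00968007932461629 [-0.30543512  0.4810431  -1.8810787 ] (np.float64(-0.14876120460559772), np.float64(0.14177987261115257), np.float64(0.20698909393707488))
([-0.0368, 0.002, 0.0003], -0.025)
end [ 0.4222 -0.1164  0.205 ] 86.8
```

Call:
carry_out:
  commands:
    - {"xyz":[-0.02,0.001,0],"turn":-0.013,"gripper":0}
    - {"xyz":[-0.017,0.001,0],"turn":-0.012,"gripper":0}
    - {"xyz":[0,0,0],"turn":0,"gripper":0}

```text
t: 27.32
eef_pos: [0.4236, -0.1148, 0.2056]
ee_rot: [-89.9, -0.1, 87.0]
ft_force: [-0.2, -0.4, -2.0]
width: 0.0099
```

```bash
python3 - <<'E'
from h import *
st=sensors.read_state();print(st["eef_pos"],st["ee_rot"],W2S(st["eef_pos"]))
s=snapshot("side"); t=snapshot("top"); crop(s,250,180,120,110,6,"s22"); crop(t,310,160,120,90,6,"t22")
E
```

```text
[ 0.42356553 -0.1147631   0.20561438] [-8.98863384e+01 -8.69482718e-02  8.69689580e+01] (np.float64(-0.14872259025768197), np.float64(0.10670135730535746), np.float64(0.20561437561346996))
```

View pics/s22.png

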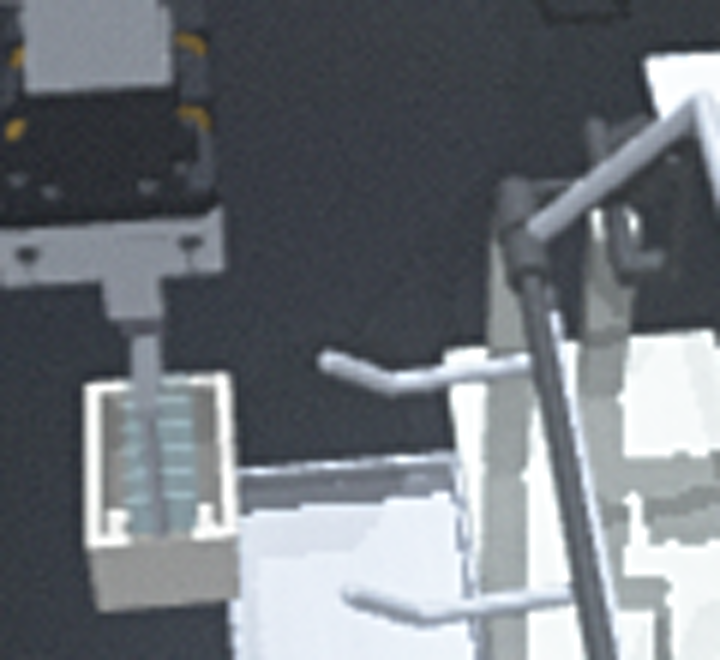

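View pics/t22.png

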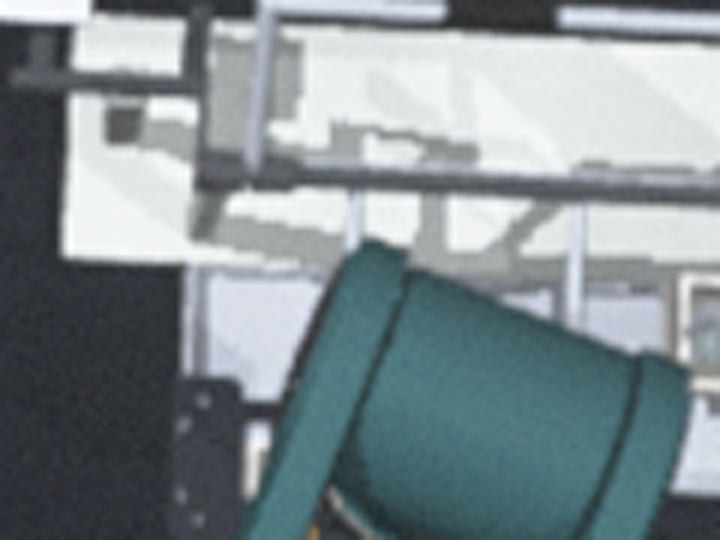

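Call:
carry_out:
  commands:
    - {"xyz":[-0.0015,0,-0.018],"turn":0,"gripper":0}
    - {"xyz":[0,0,-0.018],"turn":0,"gripper":0}
    - {"xyz":[0,0,-0.018],"turn":0,"gripper":0}
    - {"xyz":[0,0,0],"turn":0,"gripper":0}
    - {"xyz":[0,0,-0.015],"turn":0,"gripper":0}
    - {"xyz":[0,0,-0.014],"turn":0,"gripper":0}
    - {"xyz":[0,0,-0.014],"turn":0,"gripper":0}
    - {"xyz":[0,0,0],"turn":0,"gripper":0}

```text
t: 28.42
eef_pos: [0.5215, -0.122, 0.2063]
ee_rot: [-90.0, -0.0, 87.0]
ft_force: [-0.2, 0.4, -0.4]
width: 0.0097
```

```bash
python3 - <<'E'
from h import *
st=sensors.read_state();print(st["eef_pos"],st["ee_rot"],W2S(st["eef_pos"]),st["ft_force"])
s=snapshot("side"); crop(s,260,170,120,110,6,"s23")
E
```

```text
[ 0.52151861 -0.12196427  0.20633826] [-8.99596585e+01 -1.90195328e-02  8.70480740e+01] (np.float64(-0.05052026943559145), np.float64(0.1049792992621232), np.float64(0.2063382610108942)) [-0.17058811  0.36049302 -0.37276847]
```

View pics/s23.png

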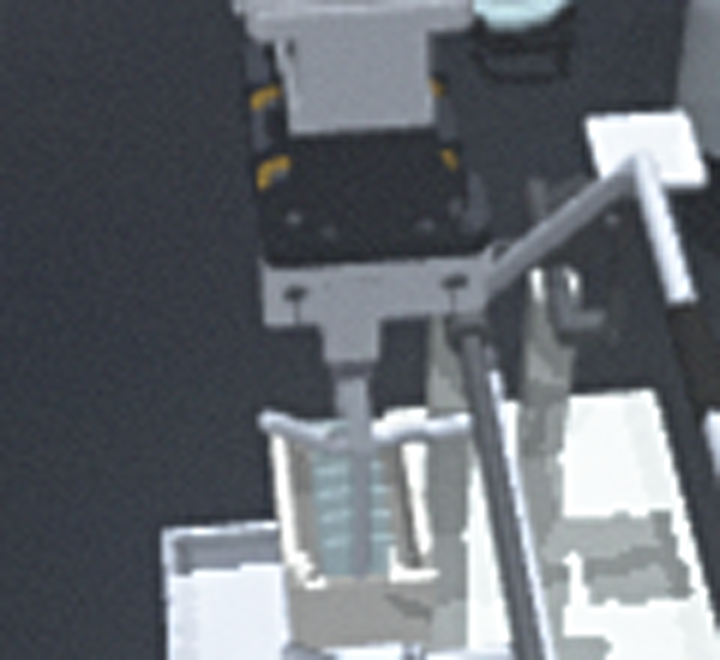

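Call:
carry_out:
  commands:
    - {"xyz":[0,0.01,0],"turn":0,"gripper":0}
    - {"xyz":[0,0.01,0],"turn":0,"gripper":0}
    - {"xyz":[0,0.005,0],"turn":0,"gripper":0}
    - {"xyz":[0,0,0],"turn":0,"gripper":0}

```text
t: 28.98
eef_pos: [0.5202, -0.1217, 0.1809]
ee_rot: [-89.9, -0.0, 87.0]
ft_force: [-0.2, 0.7, -1.5]
width: 0.0098
```

Call:
carry_out:
  commands:
    - {"xyz":[0,0.0025,0],"turn":0,"gripper":0}
    - {"xyz":[0,0,0],"turn":0,"gripper":0}

```text
t: 29.22
eef_pos: [0.5208, -0.1219, 0.1794]
ee_rot: [-90.0, -0.0, 87.0]
ft_force: [0.4, 0.2, -0.5]
width: 0.0099
```

Call:
carry_out:
  commands:
    - {"xyz":[0,0.0025,0],"turn":0,"gripper":0}
    - {"xyz":[0,0,0],"turn":0,"gripper":0}

```text
t: 29.48
eef_pos: [0.5207, -0.1219, 0.1766]
ee_rot: [-90.0, -0.0, 87.0]
ft_force: [0.1, 0.1, -1.6]
width: 0.01
```

Call:
carry_out:
  commands:
    - {"xyz":[0,0.0015,0],"turn":0,"gripper":0}
    - {"xyz":[0,0,0],"turn":0,"gripper":0}

```text
t: 29.72
eef_pos: [0.5209, -0.1219, 0.1757]
ee_rot: [-90.0, 0.0, 87.0]
ft_force: [-0.2, -0.1, 0.0]
width: 0.0099
```

Call:
carry_out:
  commands:
    - {"xyz":[0,0.0015,0],"turn":0,"gripper":0}
    - {"xyz":[0,0,0],"turn":0,"gripper":0}

```text
t: 29.98
eef_pos: [0.5209, -0.122, 0.1754]
ee_rot: [-90.1, 0.0, 87.0]
ft_force: [-2.2, 0.0, 4.7]
width: 0.0098
```

Call:
carry_out:
  commands:
    - {"xyz":[0,-0.001,0],"turn":0,"gripper":0}
    - {"xyz":[0,0,0],"turn":0,"gripper":0.016}
    - {"xyz":[0,0,0],"turn":0,"gripper":0.024}
    - {"xyz":[0,0,0],"turn":0,"gripper":0.036}
    - {"xyz":[0,0,0],"turn":0,"gripper":0.036}
    - {"xyz":[0,-0.01,0],"turn":0,"gripper":0.036}
    - {"xyz":[0,-0.02,0],"turn":0,"gripper":0.036}
    - {"xyz":[0,-0.03,0],"turn":0,"gripper":0.036}
    - {"xyz":[0,-0.04,0],"turn":0,"gripper":0.036}
    - {"xyz":[0,-0.03,0],"turn":0,"gripper":0.0}
    - {"xyz":[0,0,0],"turn":0,"gripper":0.0}

```text
t: 31.35
eef_pos: [0.5219, -0.1223, 0.3085]
ee_rot: [-90.4, 0.1, 87.0]
ft_force: [0.4, -0.0, -0.8]
width: 0.0195
```

```bash
python3 - <<'E'
from h import *
st=sensors.read_state();print(st["eef_pos"],st["ee_rot"],W2S(st["eef_pos"]),st["width"])
import pickle
s=snapshot("side"); t=snapshot("top"); pickle.dump((t,s),open("f4.pkl","wb")); crop(s,260,170,150,220,3,"s24"); cv2.imwrite("pics/t24.png",t["pixels"])
P=S2W(.0946,.256,.27); print(P,S2W(.0946,.256,.153))
plan([(*P[:2],.27,-3.2)],dv=.05,da=9)
plan([(*P[:2],.27,176.8)],dv=.05,da=9)
E
```

```text
[ 0.52185871 -0.12230338  0.30854282] [-90.40105126   0.11350832  87.03433244] (np.float64(-0.0501617693655461), np.float64(0.1046597000249831), np.float64(0.30854281522527455)) 0.019514138431810206
(np.float64(0.6748428015698654), np.float64(0.02072012125823386), 0.27) (np.float64(0.6748428015698654), np.float64(0.02072012125823386), 0.153)
([0.0137, 0.0031, -0.0133], 0.143)
([0.0154, 0.0031, -0.0112], 0.143)
([0.0169, 0.0031, -0.0089], 0.143)
([0.018, 0.0031, -0.0064], 0.143)
([0.0187, 0.0031, -0.0038], 0.143)
([0.0191, 0.0031, -0.0011], 0.143)
([0.019, 0.0031, 0.0016], 0.143)
([0.0186, 0.0031, 0.0043], 0.143)
([0.0178, 0.0031, 0.0069], 0.144)
([0.0166, 0.0032, 0.0094], 0.143)
([0.0152, 0.0031, 0.0117], 0.144)
end [0.6749 0.0207 0.27  ] -3.21
([0.015, 0.0034, -0.0147], -0.157)
([0.0126, 0.0034, -0.0168], -0.157)
([0.0098, 0.0034, -0.0186], -0.157)
([0.0067, 0.0034, -0.0199], -0.157)
([0.0036, 0.0034, -0.0207], -0.156)
([0.0003, 0.0034, -0.021], -0.157)
([-0.003, 0.0035, -0.0208], -0.156)
([-0.0062, 0.0034, -0.0201], -0.157)
([-0.0092, 0.0035, -0.0188], -0.156)
([-0.0121, 0.0034, -0.0172], -0.157)
end [0.6749 0.0207 0.27  ] 176.82
```

View pics/s24.png

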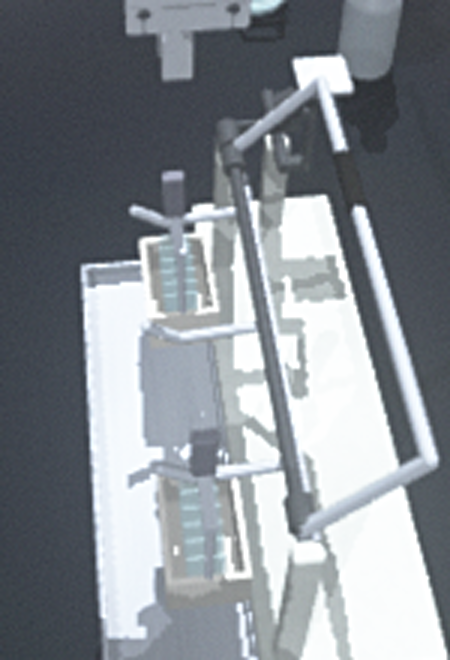

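View pics/t24.png

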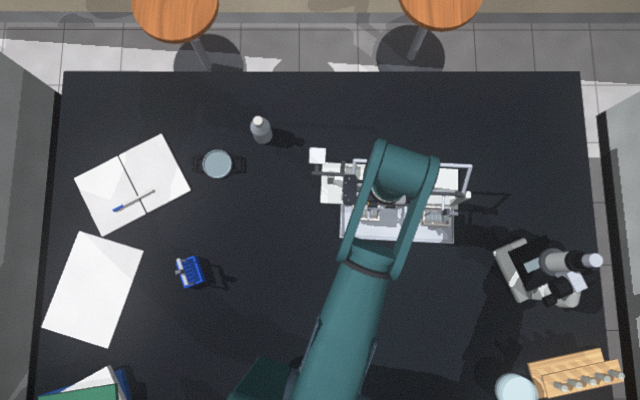

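Call:
carry_out:
  commands:
    - {"xyz":[0.0137,0.001,-0.0133],"turn":0.143,"gripper":0}
    - {"xyz":[0.0154,0.001,-0.0112],"turn":0.143,"gripper":0}
    - {"xyz":[0.0169,0.001,-0.0089],"turn":0.143,"gripper":0}
    - {"xyz":[0.018,0.001,-0.0064],"turn":0.143,"gripper":0}
    - {"xyz":[0.0187,0.001,-0.0038],"turn":0.143,"gripper":0}
    - {"xyz":[0.0191,0.003,-0.0011],"turn":0.143,"gripper":0}
    - {"xyz":[0.019,0.005,0.0016],"turn":0.143,"gripper":0}
    - {"xyz":[0.0186,0.01,0.0043],"turn":0.143,"gripper":0}
    - {"xyz":[0.0178,0.015,0.0069],"turn":0.144,"gripper":0}
    - {"xyz":[0.0166,0.02,0.0094],"turn":0.143,"gripper":0}
    - {"xyz":[0.0152,0.02,0.0117],"turn":0.144,"gripper":0}
    - {"xyz":[0,0,0],"turn":0,"gripper":0}

```text
t: 32.95
eef_pos: [0.6733, 0.0216, 0.2211]
ee_rot: [-90.0, 0.6, -3.0]
ft_force: [-0.0, -1.2, -0.1]
width: 0.0002
```

```bash
python3 - <<'E'
from h import *
st=sensors.read_state();print(st["eef_pos"],st["ee_rot"],st["width"])
import pickle
s=snapshot("side"); t=snapshot("top"); 
m=proj(s,[st["eef_pos"],S2W(.0946,.256,.153)])
crop(s,290,130,130,120,6,"s25",m); crop(s,260,190,150,200,3,"s25b"); crop(t,270,110,200,140,4,"t25")
plan([(*S2W(.0946,.256,.18),-3.2)],dv=.03)
d0=pickle.load(open("f4.pkl","rb"))[1]; a=cv2.absdiff(d0["pixels"],s["pixels"])[270:395,300:380]; print(a.max(),a.mean())
E
```

```text
[0.67334751 0.02156362 0.22110239] [-89.99511855   0.55021549  -3.0314615 ] 0.00016749411288867933
([0.0003, 0.0227, 0.0001], 0.001)
([0.0004, 0.0227, 0.0002], 0.001)
end [0.6748 0.0207 0.18  ] -3.2
117 23.487433333333332
```

View pics/s25.png

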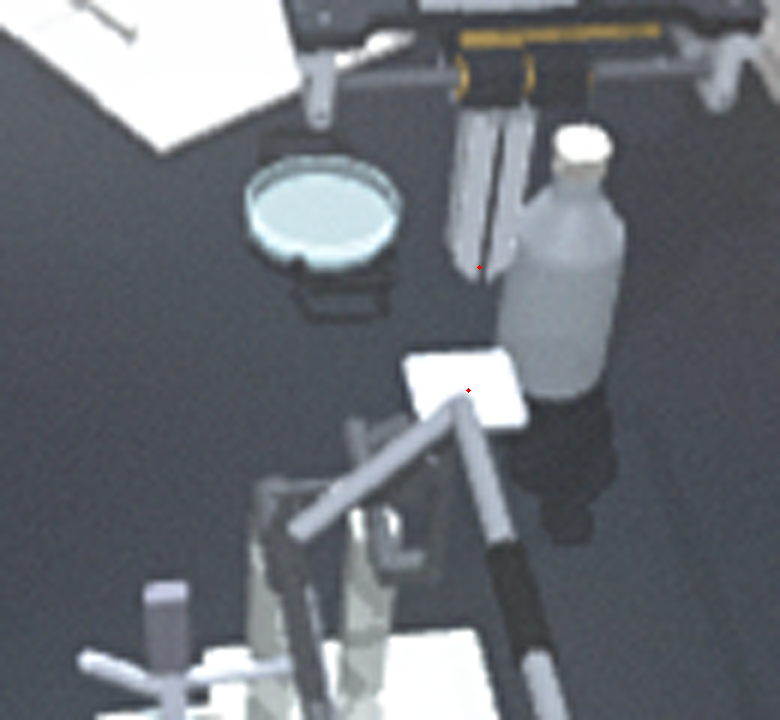

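View pics/t25.png

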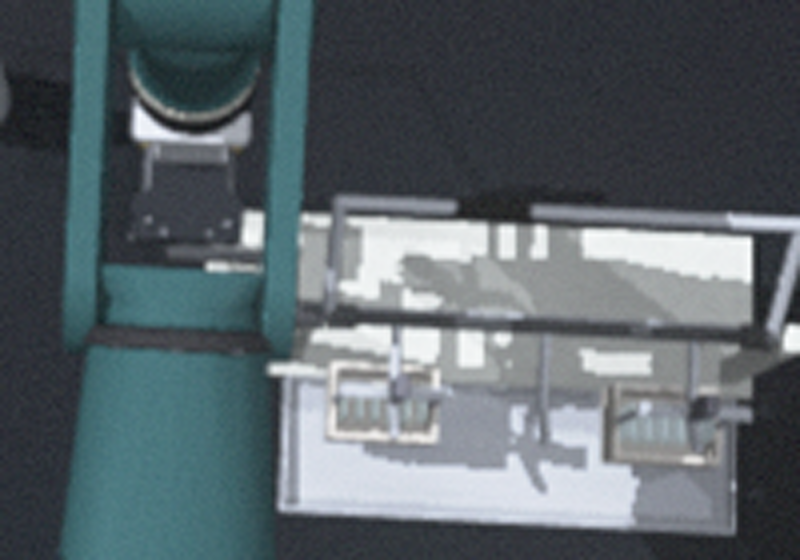

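View pics/s25b.png

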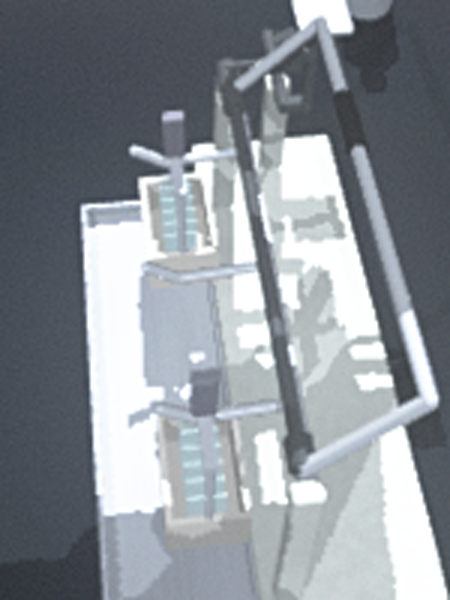

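Call:
carry_out:
  commands:
    - {"xyz":[0,0,0],"turn":0,"gripper":0}
    - {"xyz":[0,0,0],"turn":0,"gripper":0}
    - {"xyz":[0,0,0],"turn":0,"gripper":0}
    - {"xyz":[0,0,0],"turn":0,"gripper":0}
    - {"xyz":[0,0,0],"turn":0,"gripper":0}
    - {"xyz":[0,0,0],"turn":0,"gripper":0}
    - {"xyz":[0,0,0],"turn":0,"gripper":0}
    - {"xyz":[0,0,0],"turn":0,"gripper":0}
    - {"xyz":[0,0,0],"turn":0,"gripper":0}
    - {"xyz":[0,0,0],"turn":0,"gripper":0}
    - {"xyz":[0,0,0],"turn":0,"gripper":0}
    - {"xyz":[0,0,0],"turn":0,"gripper":0}

```text
t: 34.55
eef_pos: [0.6749, 0.0207, 0.2268]
ee_rot: [-90.0, -0.0, -3.2]
ft_force: [-0.0, -0.3, -0.1]
width: 0.0004
```

```bash
python3 - <<'E'
from h import *
f=[]
for i in range(14):
    f.append(snapshot("side")["pixels"])
st=sensors.read_state();print(st["t"],st["eef_pos"])
g=[cv2.GaussianBlur(cv2.cvtColor(x,cv2.COLOR_BGR2GRAY),(3,3),0).astype(float) for x in f]
for nm,(a,b,c,d) in {"rackH1":(225,275,300,335),"rackH3":(308,375,305,350),"static":(330,380,390,410)}.items():
    print(nm,[round(float(np.abs(x-g[0])[a:b,c:d].mean()),2) for x in g[1:]], [np.round(cv2.phaseCorrelate(g[0][a:b,c:d].copy(),x[a:b,c:d].copy())[0],2).tolist() for x in g[1::4]])
cv2.imwrite("pics/s26.png",cv2.resize(f[-1][190:395,260:410],None,fx=3,fy=3,interpolation=cv2.INTER_CUBIC)[:600])
E
```

```text
35.25 [0.67492874 0.02073183 0.22675539]
rackH1 [0.5, 0.5, 0.5, 0.55, 0.54, 0.51, 0.51, 0.5, 0.49, 0.5, 0.47, 0.5, 0.48] [[0.02, -0.01], [0.04, -0.04], [0.01, -0.02], [0.03, -0.02]]
rackH3 [0.43, 0.47, 0.46, 0.43, 0.45, 0.44, 0.45, 0.44, 0.45, 0.43, 0.44, 0.46, 0.45] [[0.49, -0.01], [0.47, -0.04], [0.47, -0.0], [0.52, -0.02]]
static [0.35, 0.34, 0.34, 0.38, 0.35, 0.37, 0.36, 0.38, 0.36, 0.35, 0.37, 0.35, 0.35] [[0.01, 0.01], [-0.02, 0.03], [0.03, 0.0], [0.02, 0.05]]
```

View pics/s26.png

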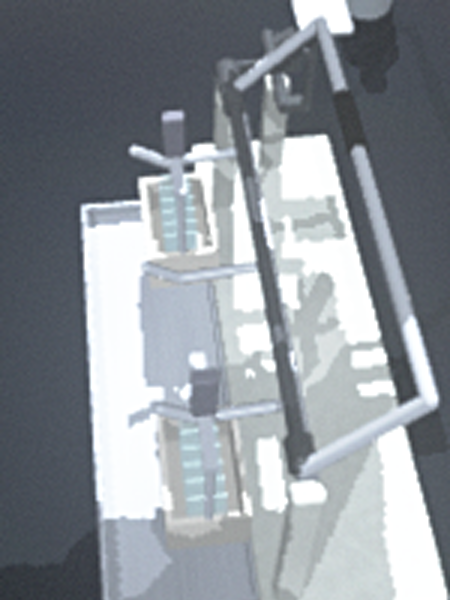

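Call:
carry_out:
  commands:
    - {"xyz":[0,0.03,0],"turn":0,"gripper":0}
    - {"xyz":[0,0.03,0],"turn":0,"gripper":0}
    - {"xyz":[0,0,0],"turn":0,"gripper":0}
    - {"xyz":[0,0.006,0],"turn":0,"gripper":0}
    - {"xyz":[0,0.004,0],"turn":0,"gripper":0}
    - {"xyz":[0,0.003,0],"turn":0,"gripper":0}
    - {"xyz":[0,0,0],"turn":0,"gripper":0}

```text
t: 36.12
eef_pos: [0.675, 0.0207, 0.1539]
ee_rot: [-90.0, -0.0, -3.2]
ft_force: [-1.2, -0.6, -0.3]
width: 0.0002
```

Call:
carry_out:
  commands:
    - {"xyz":[0,0.004,0],"turn":0,"gripper":0}
    - {"xyz":[0,0.003,0],"turn":0,"gripper":0}
    - {"xyz":[0,0.003,0],"turn":0,"gripper":0}
    - {"xyz":[0,0.003,0],"turn":0,"gripper":0}
    - {"xyz":[0,0.002,0],"turn":0,"gripper":0}

```text
t: 36.75
eef_pos: [0.6797, 0.0205, 0.1458]
ee_rot: [-90.0, -0.9, -3.2]
ft_force: [4.6, 0.2, 12.1]
width: 0.0004
```

```bash
python3 - <<'E'
from h import *
s=snapshot("side"); crop(s,260,180,150,200,3,"s27"); print(sensors.read_state()["ft_force"])
E
```

```text
[ 4.59516366  0.01636271 10.3712802 ]
```

View pics/s27.png

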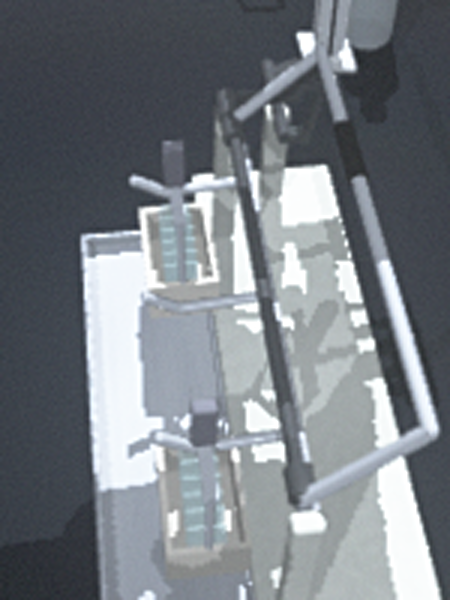

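Call:
carry_out:
  commands:
    - {"xyz":[-0.001,0.004,0],"turn":0,"gripper":0}
    - {"xyz":[-0.001,0.004,0],"turn":0,"gripper":0}
    - {"xyz":[-0.001,0.003,0],"turn":0,"gripper":0}

```text
t: 37.17
eef_pos: [0.6812, 0.0204, 0.1348]
ee_rot: [-90.0, -1.5, -3.2]
ft_force: [14.8, -0.5, 7.3]
width: 0.0006
```

```bash
python3 - <<'E'
from h import *
s=snapshot("side"); crop(s,260,180,150,200,3,"s28"); print(sensors.read_state()["ft_force"])
E
```

```text
[13.28021206 -0.26640136  6.96879683]
```

View pics/s28.png

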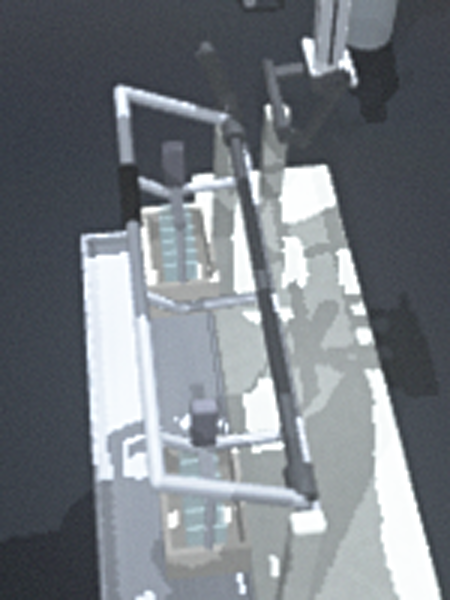

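Call:
carry_out:
  commands:
    - {"xyz":[0.003,-0.004,0],"turn":0,"gripper":0}
    - {"xyz":[0.002,-0.01,0],"turn":0,"gripper":0}
    - {"xyz":[0,-0.02,0],"turn":0,"gripper":0}
    - {"xyz":[0,-0.04,0],"turn":0,"gripper":0}
    - {"xyz":[0,-0.05,0],"turn":0,"gripper":0}
    - {"xyz":[0,-0.04,0],"turn":0,"gripper":0}
    - {"xyz":[0,0,0],"turn":0,"gripper":0}
    - {"xyz":[0,0,0],"turn":0,"gripper":0}

```text
t: 38.22
eef_pos: [0.6764, 0.0206, 0.2902]
ee_rot: [-90.0, 0.1, -3.2]
ft_force: [-1.2, -1.0, -0.1]
width: 0.0004
```

```bash
python3 - <<'E'
from h import *
import pickle
t=snapshot("top");s=snapshot("side"); crop(s,260,170,150,200,3,"s29"); print(sensors.read_state()["ft_force"])
t0,s0=pickle.load(open("f0.pkl","rb")); cv2.imwrite("pics/t29.png",t["pixels"]); cv2.imwrite("pics/s29f.png",s["pixels"])
g=lambda d,a,b,c,e: cv2.cvtColor(d["pixels"],cv2.COLOR_BGR2GRAY)[a:b,c:e].astype(float)
for n,r in {"petri":(150,178,202,233),"bottle":(110,146,245,275)}.items(): print(n,cv2.phaseCorrelate(g(t0,*r),g(t,*r)))
E
```

```text
[ 0.08548735  0.18337723 -0.52601994]
petri ((0.10863733922986363, 0.08152458225018222), 0.9207501977643889)
bottle ((0.06734992504926929, 0.11384211529898636), 0.882979052317324)
```

View pics/s29.png

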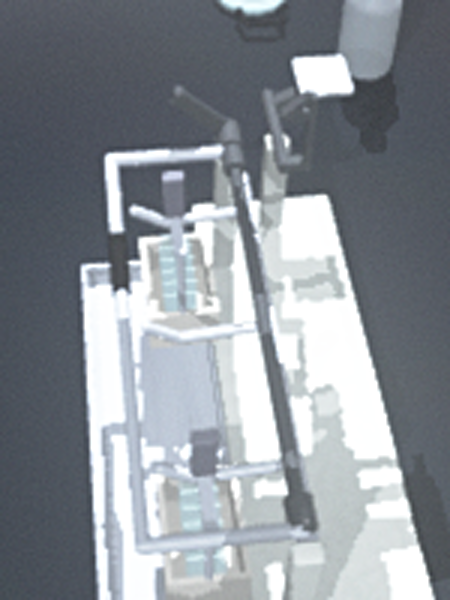

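View pics/t29.png

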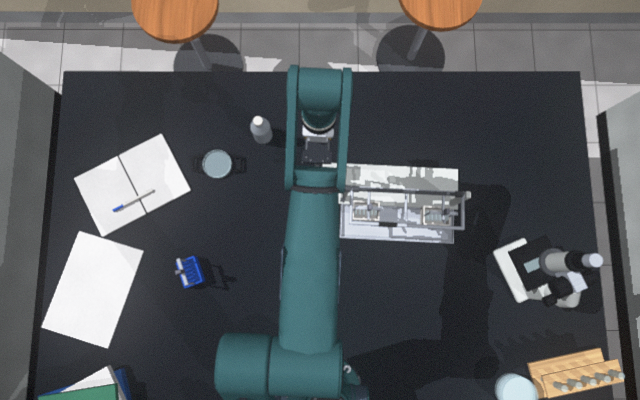

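Call:
carry_out:
  commands:
    - {"xyz":[0,0,0],"turn":0,"gripper":0}
    - {"xyz":[0,0,0],"turn":0,"gripper":0}
    - {"xyz":[0,0,0],"turn":0,"gripper":0}
    - {"xyz":[0,0,0],"turn":0,"gripper":0}
    - {"xyz":[0,0,0],"turn":0,"gripper":0}
    - {"xyz":[0,0,0],"turn":0,"gripper":0}
    - {"xyz":[0,0,0],"turn":0,"gripper":0}
    - {"xyz":[0,0,0],"turn":0,"gripper":0}
    - {"xyz":[0,0,0],"turn":0,"gripper":0}
    - {"xyz":[0,0,0],"turn":0,"gripper":0}
    - {"xyz":[0,0,0],"turn":0,"gripper":0}
    - {"xyz":[0,0,0],"turn":0,"gripper":0}

```text
t: 39.83
eef_pos: [0.6769, 0.0206, 0.2918]
ee_rot: [-90.0, -0.0, -3.2]
ft_force: [-1.1, 0.7, 0.2]
width: 0.0006
```

Call:
carry_out:
  commands:
    - {"xyz":[0,0,0],"turn":0,"gripper":0}
    - {"xyz":[0,0,0],"turn":0,"gripper":0}
    - {"xyz":[0,0,0],"turn":0,"gripper":0}
    - {"xyz":[0,0,0],"turn":0,"gripper":0}
    - {"xyz":[0,0,0],"turn":0,"gripper":0}
    - {"xyz":[0,0,0],"turn":0,"gripper":0}
    - {"xyz":[0,0,0],"turn":0,"gripper":0}
    - {"xyz":[0,0,0],"turn":0,"gripper":0}
    - {"xyz":[0,0,0],"turn":0,"gripper":0}
    - {"xyz":[0,0,0],"turn":0,"gripper":0}
    - {"xyz":[0,0,0],"turn":0,"gripper":0}
    - {"xyz":[0,0,0],"turn":0,"gripper":0}

```text
t: 41.32
eef_pos: [0.6769, 0.0206, 0.2918]
ee_rot: [-90.0, -0.0, -3.2]
ft_force: [-0.3, 0.9, -0.1]
width: 0.0002
```

```bash
python3 - <<'E'
from h import *
import pickle
t0,s0=pickle.load(open("f0.pkl","rb"))
f=[]
for i in range(12): f.append(snapshot("side")["pixels"])
print(sensors.read_state()["t"])
g=[cv2.GaussianBlur(cv2.cvtColor(x,cv2.COLOR_BGR2GRAY),(3,3),0).astype(float) for x in f]
for nm,(a,b,c,d) in {"rackH1":(225,285,302,335),"rackH3":(308,375,305,350),"static":(330,380,390,410)}.items():
    print(nm,[round(float(np.abs(x-g[0])[a:b,c:d].mean()),2) for x in g[1:]])
im=np.hstack([cv2.resize(x[190:390,275:405],None,fx=2.9,fy=2.9,interpolation=cv2.INTER_CUBIC) for x in (s0["pixels"],f[-1])]); cv2.imwrite("pics/s30.png",im); print(im.shape)
E
```

```text
41.925
rackH1 [0.43, 0.44, 0.44, 0.43, 0.44, 0.45, 0.42, 0.44, 0.44, 0.43, 0.44]
rackH3 [0.44, 0.42, 0.46, 0.42, 0.43, 0.45, 0.42, 0.46, 0.44, 0.45, 0.43]
static [0.38, 0.35, 0.38, 0.37, 0.34, 0.37, 0.37, 0.38, 0.37, 0.36, 0.36]
(580, 754, 3)
```

View pics/s30.png

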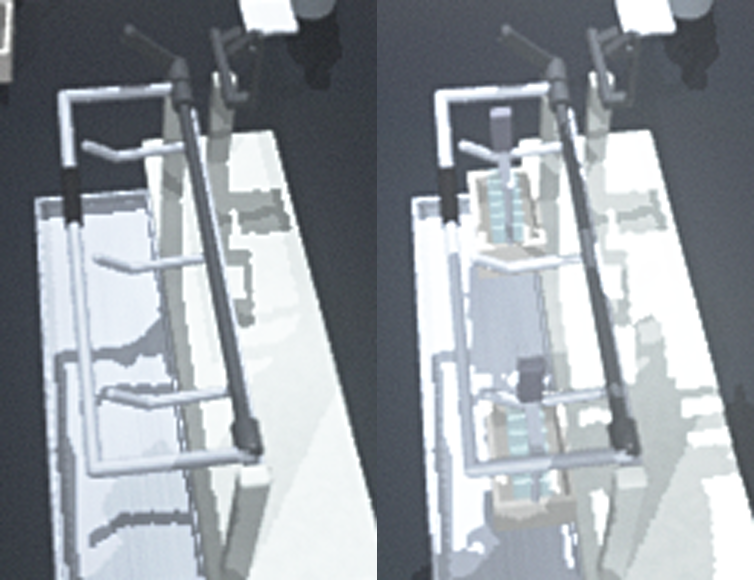

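The before-and-after view shows the keeper bar back in its shut position, with the sleeve at the same pixel (about (300,257)). Both racks hang upright and still behind it, on hooks 1 and 3. I'm handing the job in.

```bash
python3 -c "
from plant import order
print(order.finish_job())"
```

```text
the job is handed in; nothing more can be done
None
```

The job is done and handed in at about 42 s. The keeper was cocked, both white racks were hung, and the trigger paddle was pressed so the keeper snapped shut in front of them. Only two white racks were on the bench. The blue look-alike was left alone.

- **Keeper:** I swung it up to about 2.43–2.45 rad. When I eased it back, the sear took the load, and the bar stayed up after I let go.
- **Racks:** one hangs on hook 3 and one on hook 1. The first met the sloping tip of its hook and needed two small shifts before it sat at the low point. The second had been knocked about 25 mm aside, so I measured it again before gripping it.
- **Stillness:** frames compared before the press and again before handing in showed no rack movement beyond image noise.
- **Trigger:** it gave at a measured tool height of about 135 mm, a little lower than the roughly 139 mm I expected. The tool was pushed about 6 mm sideways on the tilting paddle, with 12–15 N on it.
- **Last checks:** the keeper bar is back at its original shut position. The dish and bottle shifted by about 0.1 pixel in the top view, so they have not moved. The gripper is clear of everything, about 140 mm above the paddle.

No check failed. The hooks measured about 3 mm higher and 4 mm closer to the rail by touch than in the camera images.

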